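Make up two sampling kits from the bench stock

ROBOT

A 6-joint arm with a two-finger parallel gripper is mounted at the origin on a cart in front of the work surface, level with it; the furniture and walls round the work are solid. World frame = base frame: x ahead of the robot, y to its left, z up, the work surface at z = 0. Lengths are in m, angles in rad, forces in N, time in s.
With the tool pointing down it reaches from about 0.375 to 0.9 m from the base axis. Payload 3.1 kg.
Tool frame: the origin (TCP) lies midway between the tips of the shut fingers; the grasp point (between the pads) lies 19 mm behind it; x points along the fingers, y is the direction in which the jaws open and shut, and the axes are right-handed (so a half turn about x gives the same grasp; the last joint's range is limited). The gripper opens to 85 mm and grips with 20 to 120 N. Pads are 22 mm wide; open, the fingers measure 114 mm over their backs; the gripper's body (76 mm by 85 mm) begins 54 mm behind the grasp point. The pads swing forward as they close: fully open they stand 13 mm farther back than shut.
Start: joints at [-1.442, 0.527, 1.433, -0, 1.181, -0.178], TCP at [0.189, -0.596, 0.231] pointing down, gripper open.
Joint ranges: [-3.08, 3.08], [-0.75, 2.2], [0.22, 2.44], [-1.43, 4.57], [0, 2.65], [-2.85, 2.85]. Speed limits (rad/s): [2.79, 2.79, 3.14, 3.14, 3.14, 3.14].

INTERFACE

Orientations are given as a unit quaternion [x, y, z, w].
In Python, from station import manip gives the robot as it stands.
- The arm moves only by the tool carry_out, never from a script. Its argument "commands" is a list that holds one entry, the list of rows, each a list of 7 numbers: the shift along the tool's x, y, z in units of 25 mm (1.0 is 25 mm), then the turn, a rotation vector about the tool's x, y, z in units of 5 degrees (1.0 is 5 degrees), then the finger opening in mm, from 0 to 85.4. A call has exactly 5 rows; each row is the pose to reach, as a shift and turn from the pose commanded when the call began, along the tool's axes at that moment; what a row does not reach only later rows make up. A row lasts 1/10 s, in which the tool goes at most 50 mm and 8.59 degrees, less where a joint would pass 70% of its speed; a pose out of reach is approached as far as the arm can. A call with a gripper value outside its range is refused whole. The fingers move at their own pace and stop on an object; "force" is the grip in N (left out, the last holds). Time passes only in rows, so rows that repeat a pose let the fingers close, or fill a call up. It gives the time, the measured TCP pose, the force and the opening at its end, in the units of the state.
- manip.sense(): the state, without advancing time (a new reading comes with each control period).
- manip.snapshot(name): name is "scene" or "side" or "wrist"; returns a dict with "image" (400x640x3 uint8, red, green, blue), "fx", "fy", "cx", "cy" (pixels), "rvec" (rotation vector, rad) and "tvec" (3), from world to camera coordinates, as OpenCV has them. Camera axes: x right, y down, z forward; pixel columns grow to the right and rows downward; lengths in m; the calibration is good to about 2 mm. A picture is of the moment at which its call begins. There is no depth.
- manip.sign_off(): hands the job in, once; it reports no verdict.
The state is a dict: "t": time; "q": joint angles; "qd": joint speeds; "tau": joint torques, N m; "tcp_pos": TCP position; "tool_rot": TCP orientation; "force": force on the tool from outside, world axes, zero at the start; "ft_torque": the same for the moment, N m; "finger_gap": opening from 0.0 (shut) to 1.0 (fully open).
Only numpy, scipy, OpenCV 4.12 (cv2) and the standard library are available. Lean on these libraries where they do the work, as an engineer would, in place of code of your own. Each camera call takes 0.05 s, during which the arm holds its last target.

TASK

Make up the two sampling kits in the white trays: one amber vial and the small glass beaker go in the tray with round wells, the other amber vial and the rubber pipette bulb in the tray with square wells, one thing to a well, either way round. Stand each thing upright on the floor of its well, and leave the low glass dish, the steel tin and the brass cup where they are.

Things in the scene. Friction and masses are not known exactly. Their poses are not given: they have to be found in the camera images.
- vial_1_mid (a point): amber glass vial with black screw cap, 33 mm diameter, 74 mm tall, standing upright; the two vials are alike and interchangeable. This point: its centre, 37 mm above its base. z axis up. 45 g, grasp the glass body across its diameter
- vial_2_mid (a point): amber glass vial with black screw cap, 33 mm diameter, 74 mm tall, standing upright; the two vials are alike and interchangeable. This point: its centre, 37 mm above its base. z axis up. 45 g, grasp the glass body across its diameter
- small_beaker_mid (a point): small plain glass beaker, clear and open-topped, 39 mm diameter, 48 mm tall, standing upright, empty, 30 g. This point: its centre, 24 mm above its base. z axis up. Grasp across the diameter from outside
- rubber_bulb_mid (a point): dark red rubber pipette bulb standing on its broad end, 42 mm diameter at its widest (about 20 mm up), with a 14 mm neck at the top, 60 mm tall overall, 35 g; keeps its shape when gripped. This point: half-way up, 30 mm above its base. z axis up
- round_well_tray: kit tray with two ROUND wells: fixed white plastic slab, 138 x 74 mm, 14 mm high. Origin: centre of its underside; x axis along its length, y across, z up. Well centres at x = -33 and +33 mm (y = 0) in this frame; each well is 56 mm across, 8 mm deep, its floor 6 mm above the underside
- square_well_tray: kit tray with two SQUARE wells: fixed white plastic slab, 138 x 74 mm, 14 mm high. Origin: centre of its underside; x axis along its length, y across, z up. Well centres at x = -33 and +33 mm (y = 0) in this frame; each well is 56 mm across, 8 mm deep, its floor 6 mm above the underside
- glass_dish_mid (a point): low clear glass dish, 56 mm diameter, 24 mm tall, loose, among the stock; not part of a kit, leave it where it is. This point: its centre, 12 mm above its base
- steel_tin_mid (a point): closed steel sample tin, 65 mm diameter, 45 mm tall, loose; not part of a kit, leave it where it is. This point: its centre, 22.5 mm above its base
- brass_cup_mid (a point): brass test cup, open-topped with a wide flange, 69 mm diameter, 51 mm tall, loose; not part of a kit, leave it where it is. This point: its centre, 25.5 mm above its base
Not all that is in view belongs to the job. What is shaped like the part that bears vial_2_mid but green is not meant.

How it is judged:
At the end, for the whole second after the job is handed in: A vial and the small beaker in the round-well tray, the other vial and the bulb in the square-well tray, one to a well, either way round. Each on its well floor (height within 5 mm), upright within 0.12 rad, within 12.5 mm of the well centre along tray x and y, released, at rest (((x of vial_1_mid in the frame of round_well_tray between -0.0455 and -0.0205 m and y of vial_1_mid in the frame of round_well_tray between -0.0125 and 0.0125 m and z of vial_1_mid in the frame of round_well_tray between 0.038 and 0.048 m and x of small_beaker_mid in the frame of round_well_tray between 0.0205 and 0.0455 m and y of small_beaker_mid in the frame of round_well_tray between -0.0125 and 0.0125 m and z of small_beaker_mid in the frame of round_well_tray between 0.025 and 0.035 m and x of vial_2_mid in the frame of square_well_tray between -0.0455 and -0.0205 m and y of vial_2_mid in the frame of square_well_tray between -0.0125 and 0.0125 m and z of vial_2_mid in the frame of square_well_tray between 0.038 and 0.048 m and x of rubber_bulb_mid in the frame of square_well_tray between 0.0205 and 0.0455 m and y of rubber_bulb_mid in the frame of square_well_tray between -0.0125 and 0.0125 m and z of rubber_bulb_mid in the frame of square_well_tray between 0.031 and 0.041 m) or (x of vial_1_mid in the frame of round_well_tray between -0.0455 and -0.0205 m and y of vial_1_mid in the frame of round_well_tray between -0.0125 and 0.0125 m and z of vial_1_mid in the frame of round_well_tray between 0.038 and 0.048 m and x of small_beaker_mid in the frame of round_well_tray between 0.0205 and 0.0455 m and y of small_beaker_mid in the frame of round_well_tray between -0.0125 and 0.0125 m and z of small_beaker_mid in the frame of round_well_tray between 0.025 and 0.035 m and x of vial_2_mid in the frame of square_well_tray between 0.0205 and 0.0455 m and y of vial_2_mid in the frame of square_well_tray between -0.0125 and 0.0125 m and z of vial_2_mid in the frame of square_well_tray between 0.038 and 0.048 m and x of rubber_bulb_mid in the frame of square_well_tray between -0.0455 and -0.0205 m and y of rubber_bulb_mid in the frame of square_well_tray between -0.0125 and 0.0125 m and z of rubber_bulb_mid in the frame of square_well_tray between 0.031 and 0.041 m) or (x of vial_1_mid in the frame of round_well_tray between 0.0205 and 0.0455 m and y of vial_1_mid in the frame of round_well_tray between -0.0125 and 0.0125 m and z of vial_1_mid in the frame of round_well_tray between 0.038 and 0.048 m and x of small_beaker_mid in the frame of round_well_tray between -0.0455 and -0.0205 m and y of small_beaker_mid in the frame of round_well_tray between -0.0125 and 0.0125 m and z of small_beaker_mid in the frame of round_well_tray between 0.025 and 0.035 m and x of vial_2_mid in the frame of square_well_tray between -0.0455 and -0.0205 m and y of vial_2_mid in the frame of square_well_tray between -0.0125 and 0.0125 m and z of vial_2_mid in the frame of square_well_tray between 0.038 and 0.048 m and x of rubber_bulb_mid in the frame of square_well_tray between 0.0205 and 0.0455 m and y of rubber_bulb_mid in the frame of square_well_tray between -0.0125 and 0.0125 m and z of rubber_bulb_mid in the frame of square_well_tray between 0.031 and 0.041 m) or (x of vial_1_mid in the frame of round_well_tray between 0.0205 and 0.0455 m and y of vial_1_mid in the frame of round_well_tray between -0.0125 and 0.0125 m and z of vial_1_mid in the frame of round_well_tray between 0.038 and 0.048 m and x of small_beaker_mid in the frame of round_well_tray between -0.0455 and -0.0205 m and y of small_beaker_mid in the frame of round_well_tray between -0.0125 and 0.0125 m and z of small_beaker_mid in the frame of round_well_tray between 0.025 and 0.035 m and x of vial_2_mid in the frame of square_well_tray between 0.0205 and 0.0455 m and y of vial_2_mid in the frame of square_well_tray between -0.0125 and 0.0125 m and z of vial_2_mid in the frame of square_well_tray between 0.038 and 0.048 m and x of rubber_bulb_mid in the frame of square_well_tray between -0.0455 and -0.0205 m and y of rubber_bulb_mid in the frame of square_well_tray between -0.0125 and 0.0125 m and z of rubber_bulb_mid in the frame of square_well_tray between 0.031 and 0.041 m) or (x of vial_2_mid in the frame of round_well_tray between -0.0455 and -0.0205 m and y of vial_2_mid in the frame of round_well_tray between -0.0125 and 0.0125 m and z of vial_2_mid in the frame of round_well_tray between 0.038 and 0.048 m and x of small_beaker_mid in the frame of round_well_tray between 0.0205 and 0.0455 m and y of small_beaker_mid in the frame of round_well_tray between -0.0125 and 0.0125 m and z of small_beaker_mid in the frame of round_well_tray between 0.025 and 0.035 m and x of vial_1_mid in the frame of square_well_tray between -0.0455 and -0.0205 m and y of vial_1_mid in the frame of square_well_tray between -0.0125 and 0.0125 m and z of vial_1_mid in the frame of square_well_tray between 0.038 and 0.048 m and x of rubber_bulb_mid in the frame of square_well_tray between 0.0205 and 0.0455 m and y of rubber_bulb_mid in the frame of square_well_tray between -0.0125 and 0.0125 m and z of rubber_bulb_mid in the frame of square_well_tray between 0.031 and 0.041 m) or (x of vial_2_mid in the frame of round_well_tray between -0.0455 and -0.0205 m and y of vial_2_mid in the frame of round_well_tray between -0.0125 and 0.0125 m and z of vial_2_mid in the frame of round_well_tray between 0.038 and 0.048 m and x of small_beaker_mid in the frame of round_well_tray between 0.0205 and 0.0455 m and y of small_beaker_mid in the frame of round_well_tray between -0.0125 and 0.0125 m and z of small_beaker_mid in the frame of round_well_tray between 0.025 and 0.035 m and x of vial_1_mid in the frame of square_well_tray between 0.0205 and 0.0455 m and y of vial_1_mid in the frame of square_well_tray between -0.0125 and 0.0125 m and z of vial_1_mid in the frame of square_well_tray between 0.038 and 0.048 m and x of rubber_bulb_mid in the frame of square_well_tray between -0.0455 and -0.0205 m and y of rubber_bulb_mid in the frame of square_well_tray between -0.0125 and 0.0125 m and z of rubber_bulb_mid in the frame of square_well_tray between 0.031 and 0.041 m) or (x of vial_2_mid in the frame of round_well_tray between 0.0205 and 0.0455 m and y of vial_2_mid in the frame of round_well_tray between -0.0125 and 0.0125 m and z of vial_2_mid in the frame of round_well_tray between 0.038 and 0.048 m and x of small_beaker_mid in the frame of round_well_tray between -0.0455 and -0.0205 m and y of small_beaker_mid in the frame of round_well_tray between -0.0125 and 0.0125 m and z of small_beaker_mid in the frame of round_well_tray between 0.025 and 0.035 m and x of vial_1_mid in the frame of square_well_tray between -0.0455 and -0.0205 m and y of vial_1_mid in the frame of square_well_tray between -0.0125 and 0.0125 m and z of vial_1_mid in the frame of square_well_tray between 0.038 and 0.048 m and x of rubber_bulb_mid in the frame of square_well_tray between 0.0205 and 0.0455 m and y of rubber_bulb_mid in the frame of square_well_tray between -0.0125 and 0.0125 m and z of rubber_bulb_mid in the frame of square_well_tray between 0.031 and 0.041 m) or (x of vial_2_mid in the frame of round_well_tray between 0.0205 and 0.0455 m and y of vial_2_mid in the frame of round_well_tray between -0.0125 and 0.0125 m and z of vial_2_mid in the frame of round_well_tray between 0.038 and 0.048 m and x of small_beaker_mid in the frame of round_well_tray between -0.0455 and -0.0205 m and y of small_beaker_mid in the frame of round_well_tray between -0.0125 and 0.0125 m and z of small_beaker_mid in the frame of round_well_tray between 0.025 and 0.035 m and x of vial_1_mid in the frame of square_well_tray between 0.0205 and 0.0455 m and y of vial_1_mid in the frame of square_well_tray between -0.0125 and 0.0125 m and z of vial_1_mid in the frame of square_well_tray between 0.038 and 0.048 m and x of rubber_bulb_mid in the frame of square_well_tray between -0.0455 and -0.0205 m and y of rubber_bulb_mid in the frame of square_well_tray between -0.0125 and 0.0125 m and z of rubber_bulb_mid in the frame of square_well_tray between 0.031 and 0.041 m)) and angle between each of vial_1_mid, vial_2_mid, small_beaker_mid, rubber_bulb_mid's own z axis and vertical below 0.12 rad and linear speed of each of vial_1, vial_2, small_beaker, rubber_bulb below 0.02 m/s and angular speed of each of vial_1, vial_2, small_beaker, rubber_bulb below 0.2 rad/s); the robot touches nothing.
It fails at once if the low glass dish is moved by more than 15 mm (distance of glass_dish_mid from where it was at the start of the episode above 0.015 m).
It fails at once if the steel tin is moved by more than 15 mm (distance of steel_tin_mid from where it was at the start of the episode above 0.015 m).
It fails at once if the brass cup is moved by more than 15 mm (distance of brass_cup_mid from where it was at the start of the episode above 0.015 m).
It also fails if it takes over 83 s, if anything falls off the work surface, if the arm or the gripper's body presses on something with over 40 N, if the wrist force passes 120 N, or if a joint passes its speed limit or range.

## Working session

There is one attempt and no reset: what is moved stays moved. The work goes in short steps, Python scripts to look and compute and a tool call to move; the robot and the scene stay as the last step left them, time stands still between calls to the robot, and variables do not carry over. Pictures are saved under pics/ and viewed, and the job is handed in when it is done.

Besides the shell and the picture viewer there is one more tool, called after "Call:" as a command line: name --argument value ..., lists and objects as JSON in quotes. carry_out: Moves the arm, as the interface text tells. Its arguments: {"type":"object","properties":{"commands":{"type":"array"},"force":{"type":"number"}},"required":["commands"]}

```bash
ls; mkdir -p pics; python3 - <<'E'
from station import manip
import cv2
s=manip.sense(); print(s)
for n in ["scene","side","wrist"]:
    d=manip.snapshot(n); cv2.imwrite(f"pics/{n}0.png",d["image"][:,:,::-1]); print(n,d["fx"],d["fy"],d["cx"],d["cy"],d["rvec"],d["tvec"])
E
```

```text
pics
{'t': 0.0, 'q': array([-1.44153463e+00,  5.28484209e-01,  1.43391019e+00,  1.29321600e-05,
        1.18140551e+00, -1.78495798e-01]), 'qd': array([-2.94523678e-04,  8.96539358e-04, -4.64688123e-04,  8.89383016e-05,
        6.79187699e-04, -1.50807488e-03]), 'tau': array([ 6.70429527e-04, -4.42348588e+01, -1.78022593e+01, -1.92872380e-04,
        8.45216622e-03,  1.28408324e-06]), 'tcp_pos': array([ 0.18926583, -0.59489597,  0.23032003]), 'tool_rot': array([ 0.69877489,  0.10915806, -0.69872802,  0.10759798]), 'force': array([-0.48133977, -0.48515722, -0.50240267]), 'ft_torque': array([ 0.0412571 , -0.01065412, -0.03003055]), 'finger_gap': 0.9978371566650881}
scene 364.4585467076686 364.4585467076686 317.2938411690036 194.02955468632294 [ 1.91722329 -1.05069081  0.56998628] [-0.58257326  0.15674347  0.76521562]
side 408.87385681877345 408.87385681877345 311.40642247167335 205.30002520732702 [ 2.01737553 -1.06472334  0.54818282] [-0.59842207  0.1489596   0.83144171]
wrist 286.4892291990374 286.4892291990374 320.37740679062244 200.8604697481673 [-2.32153933  1.69780352  0.2722886 ] [-0.62410501 -0.03950959  0.37946271]
```

View pics/scene0.png

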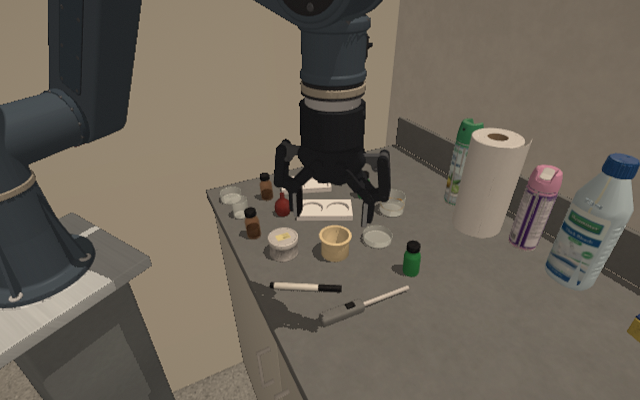

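View pics/side0.png

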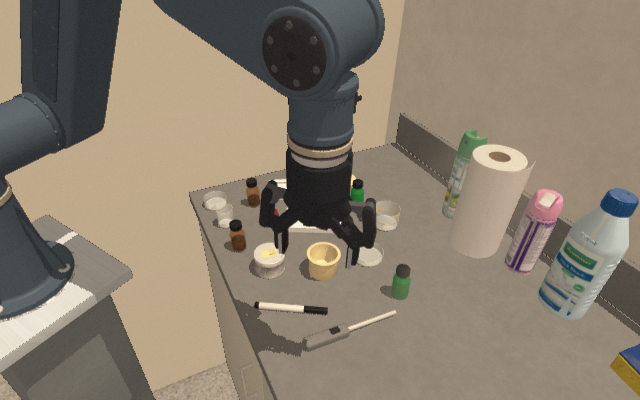

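View pics/wrist0.png

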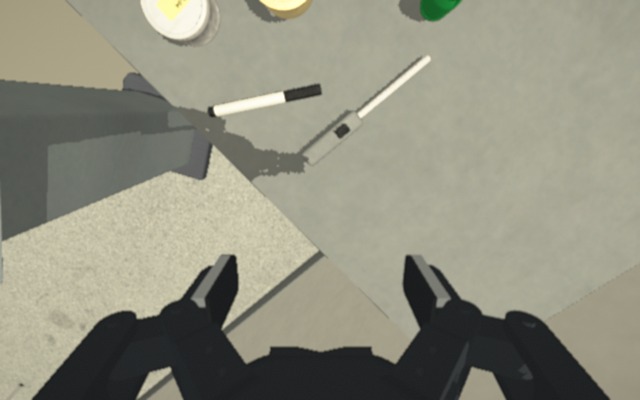

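```bash
cat > h.py <<'E'
from station import manip
import cv2, numpy as np
from scipy.spatial.transform import Rotation as R
def snap(n,save=None):
    d=manip.snapshot(n)
    if save: cv2.imwrite(f"pics/{save}.png",d["image"][:,:,::-1])
    return d
def cam(d): return np.array([[d["fx"],0,d["cx"]],[0,d["fy"],d["cy"]],[0,0,1.]]),cv2.Rodrigues(np.array(d["rvec"]))[0],np.array(d["tvec"])
def plane(d,uv,z):
    K,Rm,t=cam(d); uv=np.atleast_2d(np.array(uv,float))
    r=np.c_[uv,np.ones(len(uv))]@np.linalg.inv(K).T@Rm; c=-Rm.T@t
    return c+r*((z-c[2])/r[:,2])[:,None]
def proj(d,P):
    K,Rm,t=cam(d); return cv2.projectPoints(np.atleast_2d(np.array(P,float)),Rm,t,K,None)[0][:,0]
def crop(d,x0,y0,x1,y1,name,s=4):
    im=d["image"][y0:y1,x0:x1,::-1]; cv2.imwrite(f"pics/{name}.png",cv2.resize(im,None,fx=s,fy=s,interpolation=cv2.INTER_CUBIC))
E
python3 - <<'E'
from h import *
np.set_printoptions(precision=3,suppress=True)
d=snap("scene"); K,Rm,t=cam(d); print("cam",-Rm.T@t)
crop(d,200,150,440,300,"sc1",3.3)
uv=dict(vialA_base=(266,198),vialB_base=(253,237),bulb_base=(283,215),beaker=(240,214),dishL=(231,200),tray=(325,210),tin=(283,256),cup=(335,258),dish2=(377,240),dish3=(392,212),green=(411,275),tableend=(207,190))
for k,v in uv.items(): print(k,plane(d,v,0))
E
```

```text
cam [-0.156 -0.8    0.534]
vialA_base [[ 0.466 -0.227  0.   ]]
vialB_base [[ 0.319 -0.309  0.   ]]
bulb_base [[ 0.427 -0.315  0.   ]]
beaker [[ 0.372 -0.219  0.   ]]
dishL [[ 0.408 -0.153  0.   ]]
tray [[ 0.502 -0.393  0.   ]]
tin [[ 0.304 -0.408  0.   ]]
cup [[ 0.359 -0.507  0.   ]]
dish2 [[ 0.463 -0.558  0.   ]]
dish3 [[ 0.585 -0.542  0.   ]]
green [[ 0.398 -0.663  0.   ]]
tableend [[ 0.41  -0.058  0.   ]]
```

View pics/sc1.png

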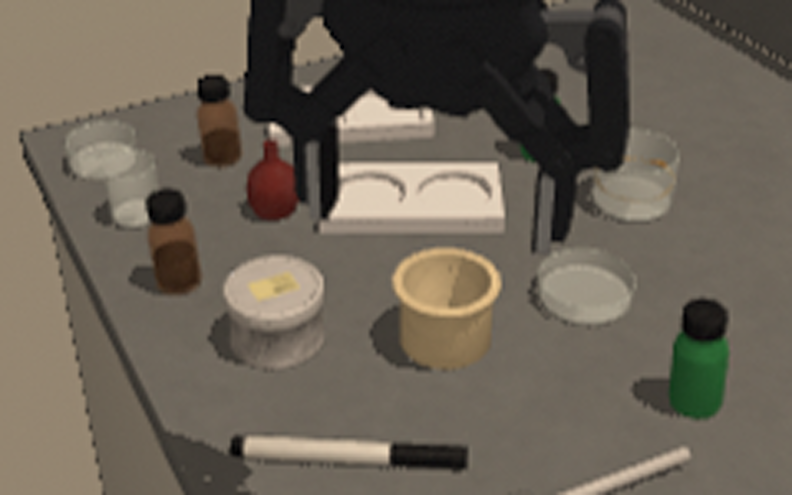

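```bash
cat >> h.py <<'E'
def down(yaw):  # tool x = -z world, tool y = (cos yaw, sin yaw,0)
    x=np.array([0,0,-1.]); y=np.array([np.cos(yaw),np.sin(yaw),0]); return np.c_[x,y,np.cross(x,y)]
def pose():
    s=manip.sense(); return s,np.array(s["tcp_pos"]),R.from_quat(s["tool_rot"]).as_matrix()
def go(*targets):
    """targets: (xyz,yaw) -> row numbers (units) relative to the present pose"""
    s,p,M=pose(); y=M[:,1]
    print("t %.2f tcp %s yaw %.3f q %s F %s gap %.1f tilt %.3f"%(s["t"],np.round(p,4),np.arctan2(y[1],y[0]),np.round(s["q"],2),np.round(s["force"],1),s["finger_gap"]*85.4,np.arccos(-M[2,0])))
    for xyz,yaw in targets:
        d=M.T@(np.array(xyz)-p)/0.025; w=np.rad2deg(R.from_matrix(M.T@down(yaw)).as_rotvec())/5
        print("row",np.round(d,2).tolist(),np.round(w,2).tolist())
E
python3 - <<'E'
from h import *
np.set_printoptions(precision=3,suppress=True)
s,p,M=pose(); print(M)
d=snap("wrist"); K,Rm,t=cam(d); c=-Rm.T@t
print("cam in tool (m)",M.T@(c-p)); print("cam axes in tool (rows x,y,z)",Rm@M)
go(([0.42,-0.46,0.40],np.arctan2(M[1,1],M[0,1])),([0.36,-0.36,0.38],0.0))
E
```

```text
[[-0.     0.303 -0.953]
 [ 0.001 -0.953 -0.303]
 [-1.    -0.001 -0.   ]]
cam in tool (m) [-0.141  0.    -0.08 ]
cam axes in tool (rows x,y,z) [[ 0.     1.     0.   ]
 [-0.31  -0.     0.951]
 [ 0.951 -0.     0.31 ]]
t 0.25 tcp [ 0.189 -0.595  0.231] yaw -1.263 q [-1.44  0.53  1.43 -0.    1.18 -0.18] F [-0.2 -0.1 -0.3] gap 85.7 tilt 0.001
row [-6.76, -2.37, -10.43] [0.0, -0.0, 0.01]
row [-5.96, -6.91, -9.36] [-14.47, -0.01, 0.01]
```

```bash
python3 - <<'E'
from h import *
go(([0.30,-0.50,0.35],-1.263),([0.50,-0.36,0.35],-1.263))
E
```

```text
t 0.25 tcp [ 0.1893 -0.5953  0.2308] yaw -1.263 q [-1.44  0.53  1.43 -0.    1.18 -0.18] F [-0.2 -0.1 -0.3] gap 85.7 tilt 0.001
row [-4.76, -2.3, -5.37] [0.0, -0.0, 0.01]
row [-4.76, -5.21, -14.69] [0.0, -0.0, 0.01]
```

Call:
carry_out --commands '[[[-2,-0.6,-1.5,0,0,0,85],[-3.4,-1.4,-3,0,0,0,85],[-4.7,-2.2,-4.8,0,0,0,85],[-4.8,-2.9,-6.6,0,0,0,85],[-4.8,-3.5,-8.3,0,0,0,85]]]'

```text
t: 0.75
tcp_pos: [0.3478, -0.4601, 0.3522]
tool_rot: [0.699, 0.106, -0.698, 0.109]
force: [-0.6, -1.6, -0.5]
finger_gap: 1.0
```

Call:
carry_out --commands '[[[0,-0.4,-1.6,0,0,0,85],[0,-0.8,-3.2,0,0,0,85],[0,-1.2,-4.8,0,0,0,85],[0,-1.6,-6,0,0,0,85],[0,-1.7,-6.4,0,0,0,85]]]'

```text
t: 1.25
tcp_pos: [0.4884, -0.3689, 0.3495]
tool_rot: [0.699, 0.11, -0.698, 0.109]
force: [0.1, 0.4, -0.7]
finger_gap: 0.997
```

```bash
python3 - <<'E'
from h import *
go()
d=snap("wrist","w1"); d=snap("side","s1");d=snap("scene","c1")
go()
E
```

```text
t 1.25 tcp [ 0.4884 -0.3689  0.3495] yaw -1.259 q [-0.83  0.4   1.31  0.    1.43  0.43] F [ 0.1  0.4 -0.7] gap 85.2 tilt 0.001
t 1.40 tcp [ 0.486  -0.3713  0.3495] yaw -1.262 q [-0.83  0.4   1.31 -0.    1.43  0.43] F [-0.5 -0.3  0.8] gap 84.9 tilt 0.001
```

View pics/w1.png

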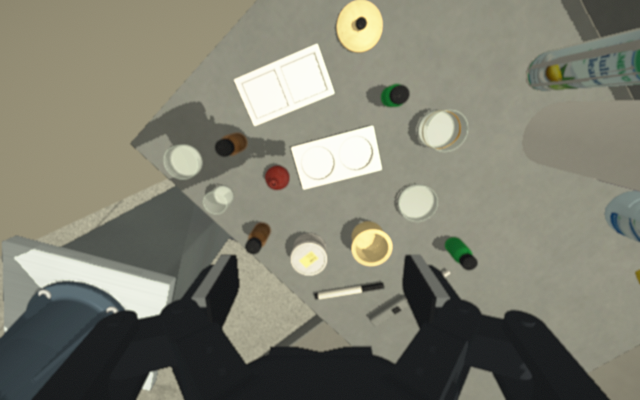

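View pics/s1.png

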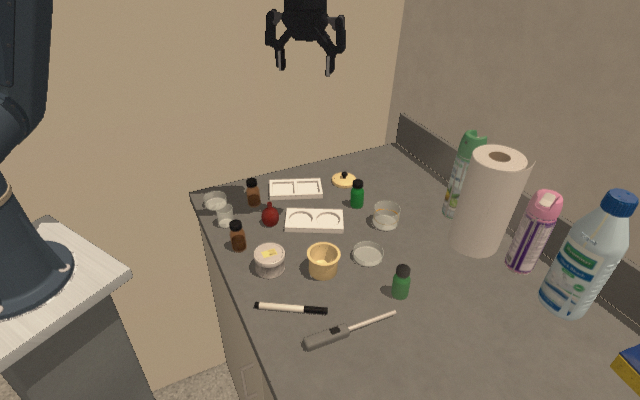

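```bash
python3 - <<'E'
from h import *
d=snap("wrist"); np.save("w2.npy",d,allow_pickle=True)
crop(d,130,30,400,230,"w2c",2.9)
crop(d,150,130,300,265,"w2d",5)
d=snap("scene"); np.save("c2.npy",d,allow_pickle=True); crop(d,200,150,360,270,"c2c",5)
d=snap("side"); np.save("s2.npy",d,allow_pickle=True)
E
```

```text
(no output)
```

View pics/w2c.png

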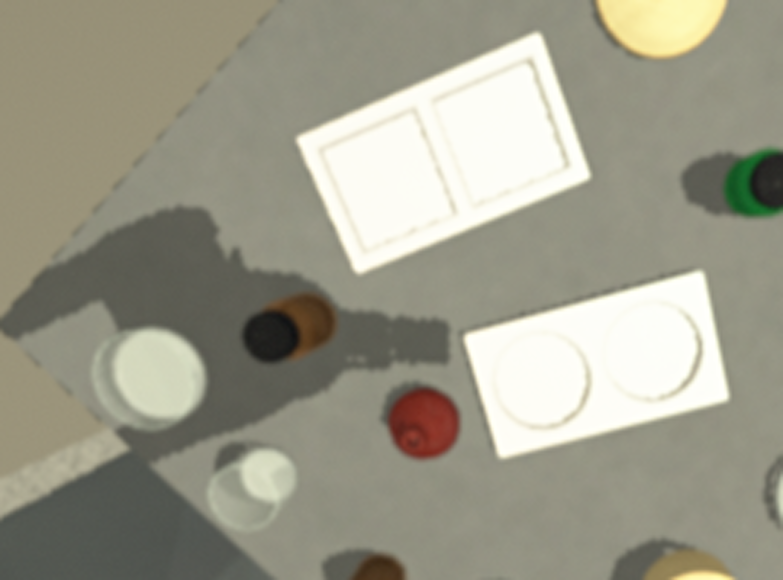

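View pics/w2d.png

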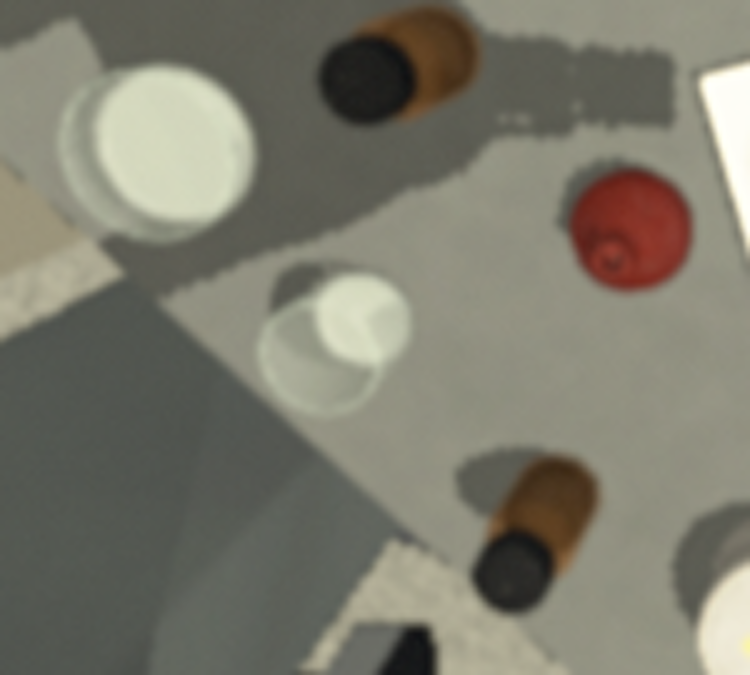

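View pics/c2c.png

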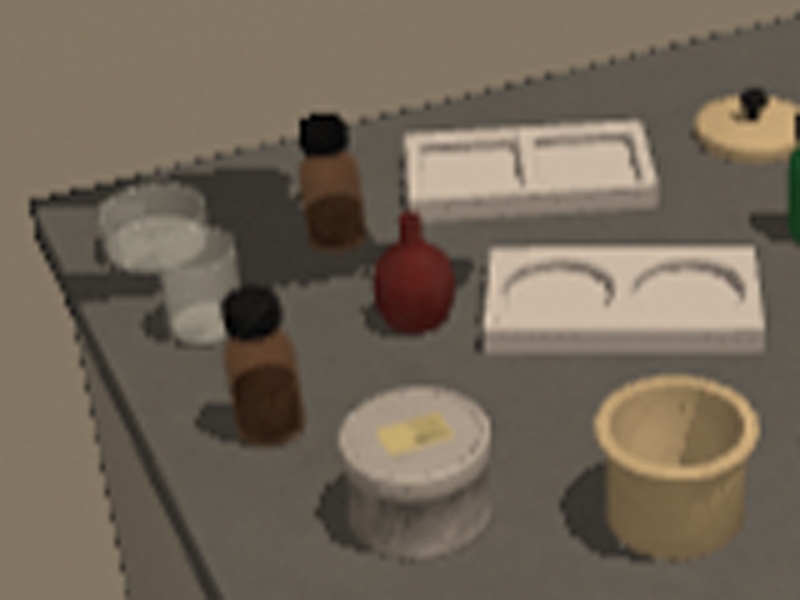

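```bash
python3 - <<'E'
from h import *
np.set_printoptions(precision=4,suppress=True)
ld=lambda n:np.load(n,allow_pickle=True).item()
w,c,s=ld("w2.npy"),ld("c2.npy"),ld("s2.npy")
def cent(d,box,f):
    x0,y0,x1,y1=box; im=d["image"][y0:y1,x0:x1].astype(int); m=f(im).astype(np.uint8)
    n,l,st,ce=cv2.connectedComponentsWithStats(m); i=1+np.argmax(st[1:,4]); return ce[i]+[x0,y0],st[i],(l==i)
dark=lambda im: im.max(2)<40
red=lambda im:(im[...,0]>1.8*im[...,1])&(im[...,0]>50)
white=lambda im: im.min(2)>225
for n,b in (("v1",(210,135,240,160)),("v2",(243,232,264,256))):
    ce,st,_=cent(w,b,dark); print(n,ce,st,plane(w,ce,0.074))
ce,st,_=cent(w,(255,150,300,200),red); print("bulb",ce,st,plane(w,ce,0.02))
for n,uv,z in (("beaker rim",(214,201.4),.048),("beaker floor",(222.6,194),.003),("dish floor",(183,159.6),.003),("dish rim",(180,160.4),.024)): print(n,plane(w,uv,z))
for n,b in (("sq",(225,35,345,135)),("rd",(285,118,395,198))):
    x0,y0,x1,y1=b; m=(w["image"][y0:y1,x0:x1].min(2)>190).astype(np.uint8)
    cs,_=cv2.findContours(m,cv2.RETR_EXTERNAL,cv2.CHAIN_APPROX_NONE); cc=max(cs,key=cv2.contourArea)[:,0]+[x0,y0]
    P=plane(w,cc,0.014)[:,:2]*1000; (cx,cy),(a,bb),ang=cv2.minAreaRect(P.astype(np.float32)); print(n,cx,cy,a,bb,ang)
# scene view checks: 
for n,b in (("v1",(255,170,278,183)),("v2",(243,205,260,219))):
    ce,st,_=cent(c,b,dark); print("scene",n,ce,st,plane(c,ce,0.068))
ce,st,_=cent(c,(265,185,300,220),red); print("scene bulb",ce,st)
E
```

```text
v1 [223.2358 145.4978] [  5   3  18  16 229] [[ 0.4696 -0.23    0.074 ]]
v2 [252.6885 240.4918] [ 3  4 14 12 61] [[ 0.3355 -0.3056  0.074 ]]
bulb [275.74   175.4752] [  9  14  24  24 423] [[ 0.4353 -0.3089  0.02  ]]
beaker rim [[ 0.3706 -0.2266  0.048 ]]
beaker floor [[ 0.3694 -0.2262  0.003 ]]
dish floor [[ 0.4094 -0.1493  0.003 ]]
dish rim [[ 0.4132 -0.1533  0.024 ]]
sq 576.6522216796875 -281.5401916503906 75.02767944335938 138.78741455078125 38.79182052612305
rd 495.4590759277344 -395.1380920410156 75.19720458984375 138.75650024414062 32.49479675292969
scene v1 [263.8906 176.5938] [ 5  3  9  8 64] [[ 0.464  -0.2286  0.068 ]]
scene v2 [249.8866 212.134 ] [ 2  2 11 11 97] [[ 0.322  -0.3068  0.068 ]]
scene bulb [282.1614 205.8661] [ 10   8  16  23 254]
```

```bash
python3 - <<'E'
from h import *
np.set_printoptions(precision=4,suppress=True)
ld=lambda n:np.load(n,allow_pickle=True).item()
w,c,s=ld("w2.npy"),ld("c2.npy"),ld("s2.npy")
print("v2",plane(w,(252.6,244),.074)); print("v1",plane(w,(224,145.6),.074))
# predicted base positions in scene crop coordinates (crop origin 200,150, x5)
for n,P in dict(v1=(.4675,-.2295),v2=(.331,-.306),beaker=(.370,-.2264),bulb=(.435,-.309)).items():
    print(n,[((proj(c,[*P,z])[0]-[200,150])*5).round() for z in (0,.03,.07)])
go(([.435,-.309,.15],.567),([.435,-.309,.013],.567))
E
```

```text
v2 [[ 0.3294 -0.3069  0.074 ]]
v1 [[ 0.4698 -0.2311  0.074 ]]
v1 [array([336., 240.]), array([331., 193.]), array([325., 127.])]
v2 [array([276., 419.]), array([270., 368.]), array([261., 297.])]
beaker [array([208., 326.]), array([201., 277.]), array([191., 209.])]
bulb [array([416., 314.]), array([412., 265.]), array([408., 197.])]
t 1.55 tcp [ 0.485  -0.3724  0.3497] yaw -1.265 q [-0.84  0.4   1.31 -0.    1.43  0.43] F [-0.4  0.5 -0.2] gap 85.1 tilt 0.001
row [7.99, -3.02, 1.14] [-20.99, 0.01, 0.01]
row [13.47, -3.02, 1.13] [-20.99, 0.01, 0.01]
```

Call:
carry_out --commands '[[[1,-0.5,0.2,-1.7,0,0,62],[2,-1.1,0.4,-3.4,0,0,62],[3,-1.8,0.6,-5.1,0,0,62],[4,-2.4,0.8,-6.8,0,0,62],[5,-3,1.1,-8.5,0,0,62]]]'

```text
t: 2.05
tcp_pos: [0.436, -0.3088, 0.2242]
tool_rot: [-0.611, -0.355, 0.611, -0.356]
force: [0.7, -0.9, 0.3]
finger_gap: 0.723
```

Call:
carry_out --commands '[[[0.6,0,0,-1.7,0,0,62],[1.2,0,0,-3.4,0,0,62],[1.8,0,0,-5.1,0,0,62],[2.4,0,0,-6.8,0,0,62],[3,0,0,-8.5,0,0,62]]]'

```text
t: 2.55
tcp_pos: [0.4364, -0.3096, 0.1494]
tool_rot: [0.441, 0.553, -0.441, 0.553]
force: [-0.7, 0.7, 0.2]
finger_gap: 0.727
```

```bash
python3 - <<'E'
from h import *
go(([.435,-.309,.15],.567),([.435,-.309,.013],.567))
d=snap("wrist","w3")
E
```

```text
t 2.55 tcp [ 0.4364 -0.3096  0.1494] yaw 0.224 q [-0.83  0.52  1.74 -0.    0.88 -1.05] F [-0.7  0.7  0.2] gap 62.1 tilt 0.001
row [-0.02, -0.05, -0.03] [-3.93, 0.01, 0.0]
row [5.46, -0.05, -0.04] [-3.93, 0.01, 0.0]
```

View pics/w3.png

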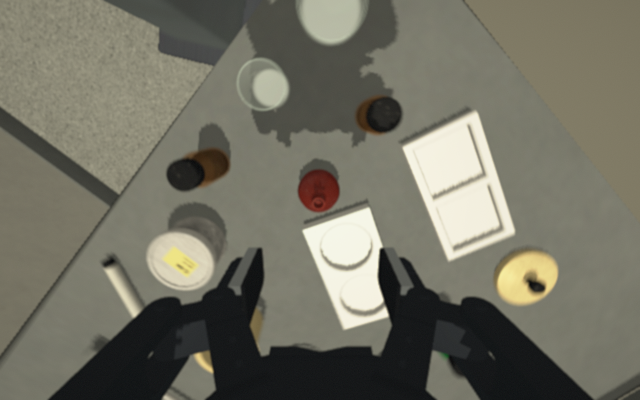

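```bash
python3 - <<'E'
from h import *
np.set_printoptions(precision=4,suppress=True)
w=snap("wrist"); crop(w,150,0,420,230,"w3c",2.9)
def cent(box,f):
    x0,y0,x1,y1=box; im=w["image"][y0:y1,x0:x1].astype(int); m=f(im).astype(np.uint8)
    n,l,st,ce=cv2.connectedComponentsWithStats(m); i=1+np.argmax(st[1:,4]); return ce[i]+[x0,y0],st[i]
dark=lambda im: im.max(2)<45
for n,b in (("v1",(360,90,410,140)),("v2",(160,150,210,195))):
    ce,st=cent(b,dark); print(n,ce,st,plane(w,ce,.074))
ce,st=cent((295,160,345,220),lambda im:(im[...,0]>1.8*im[...,1])&(im[...,0]>50)); print("bulb",ce,st,plane(w,ce,.02))
print("beaker",plane(w,(263,84),.048),plane(w,(270.5,88.5),.003))
for n,b in (("sq",(395,100,525,270)),):
    x0,y0,x1,y1=b; m=(w["image"][y0:y1,x0:x1].min(2)>170).astype(np.uint8)
    cs,_=cv2.findContours(m,cv2.RETR_EXTERNAL,cv2.CHAIN_APPROX_NONE); cc=max(cs,key=cv2.contourArea)[:,0]+[x0,y0]
    P=plane(w,cc,0.014)[:,:2]*1000; print(n,cv2.minAreaRect(P.astype(np.float32)))
E
```

```text
v1 [386.4258 118.0466] [  9  11  36  34 923] [[ 0.4652 -0.2272  0.074 ]]
v2 [185.7239 174.371 ] [  7   9  38  32 938] [[ 0.3278 -0.3016  0.074 ]]
bulb [319.3548 192.8347] [   5   12   40   42 1319] [[ 0.434  -0.3082  0.02  ]]
beaker [[ 0.3696 -0.224   0.048 ]] [[ 0.3681 -0.2249  0.003 ]]
sq ((575.6664428710938, -281.1092834472656), (74.10122680664062, 137.83837890625), 38.73629379272461)
```

View pics/w3c.png

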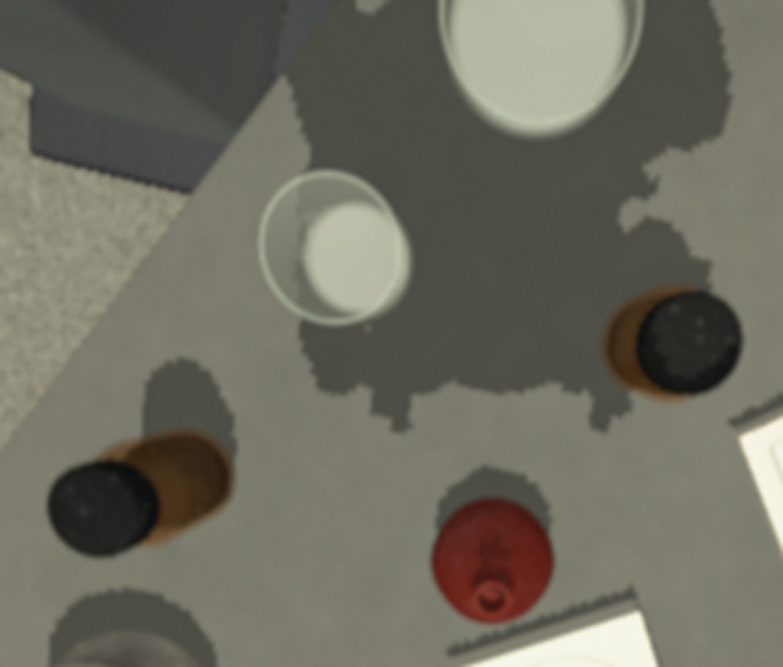

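Call:
carry_out --commands '[[[0.6,-0.05,-0.05,-1.5,0,0,62],[1.4,-0.05,-0.05,-3,0,0,62],[2.5,-0.05,-0.05,-3.9,0,0,62],[3.6,-0.05,-0.05,-3.9,0,0,62],[4.2,-0.05,-0.05,-3.9,0,0,62]]]'

```text
t: 3.15
tcp_pos: [0.435, -0.3079, 0.0438]
tool_rot: [0.344, 0.618, -0.344, 0.618]
force: [0.0, -0.5, -0.1]
finger_gap: 0.727
```

```bash
python3 - <<'E'
from h import *
go(([.4345,-.3085,.013],.567))
d=snap("wrist","w4")
E
```

```text
t 3.15 tcp [ 0.435  -0.3079  0.0438] yaw 0.556 q [-0.83  0.7   1.8  -0.    0.64 -1.38] F [ 0.  -0.5 -0.1] gap 62.1 tilt 0.001
row [1.23, -0.03, 0.01] [-0.13, -0.01, 0.0]
```

View pics/w4.png

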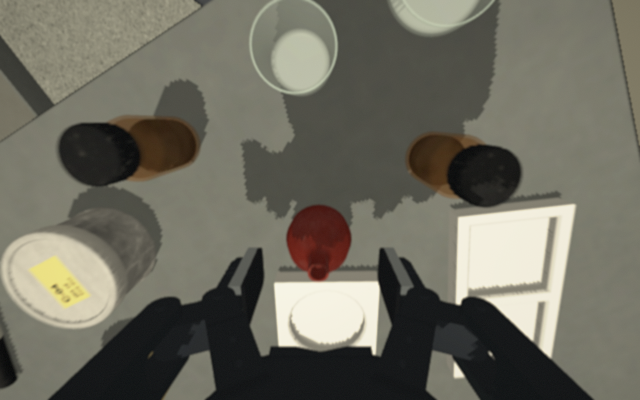

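Call:
carry_out --commands '[[[0.7,0,0,-0.1,0,0,62],[1.2,0,0,-0.1,0,0,62],[1.23,0,0,-0.1,0,0,62],[1.23,0,0,-0.1,0,0,30],[1.23,0,0,-0.1,0,0,30]]]' --force 30

```text
t: 3.7
tcp_pos: [0.436, -0.3078, 0.0151]
tool_rot: [0.339, 0.62, -0.34, 0.621]
force: [-2.3, -0.2, 3.0]
finger_gap: 0.446
```

Call:
carry_out --commands '[[[0,0,0,0,0,0,30],[0,0,0,0,0,0,30],[-0.5,0,0,0,0,0,30],[-1.5,0,0,0,0,0,30],[-3,0,0,0,0,0,30]]]'

```text
t: 4.2
tcp_pos: [0.4348, -0.3062, 0.0889]
tool_rot: [0.34, 0.622, -0.339, 0.619]
force: [0.5, -0.0, 0.2]
finger_gap: 0.443
```

```bash
python3 - <<'E'
from h import *
u=np.array([np.cos(np.deg2rad(-51.25)),np.sin(np.deg2rad(-51.25))])*.033; c=np.array([.576,-.2813])
print("sqA",c-u,"sqB",c+u)
yaw=np.deg2rad(38.75)
go(([*(c+u),.14],yaw),([*(c+u),.021],yaw))
d=snap("wrist","w5")
E
```

```text
sqA [ 0.55534453 -0.25556381] sqB [ 0.59665547 -0.30703619]
t 4.20 tcp [ 0.4348 -0.3062  0.0889] yaw 0.569 q [-0.82  0.62  1.78  0.    0.74 -1.39] F [ 0.5 -0.   0.2] gap 37.9 tilt 0.004
row [-2.06, 5.43, 3.51] [-1.23, -0.05, 0.0]
row [2.7, 5.44, 3.53] [-1.23, -0.05, 0.0]
```

View pics/w5.png

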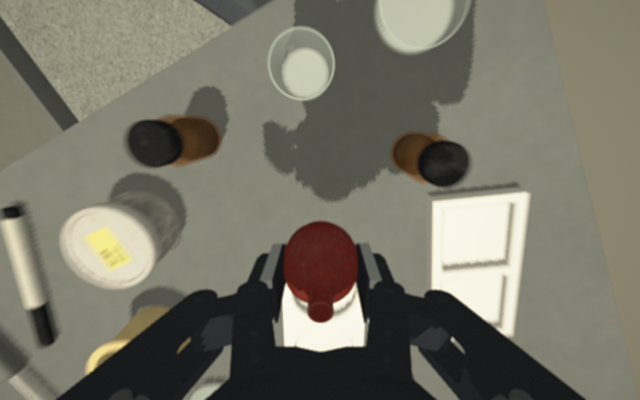

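Call:
carry_out --commands '[[[-1.5,0.8,0.5,-0.2,0,0,30],[-2.1,2.2,1.4,-0.6,0,0,30],[-2.1,3.6,2.3,-1,0,0,30],[-2,4.8,3.1,-1.2,0,0,30],[-1.5,5.4,3.5,-1.2,0,0,30]]]'

```text
t: 4.75
tcp_pos: [0.6012, -0.3088, 0.1292]
tool_rot: [0.306, 0.635, -0.306, 0.64]
force: [0.4, -1.2, 0.8]
finger_gap: 0.442
```

Call:
carry_out --commands '[[[0.2,0.05,0.05,0,0,0,30],[0.8,0.05,0.05,0,0,0,30],[1.6,0.05,0.05,0,0,0,30],[2.2,0.05,0.05,0,0,0,30],[2.4,0.05,0.05,0,0,0,30]]]'

```text
t: 5.25
tcp_pos: [0.5959, -0.3074, 0.064]
tool_rot: [0.307, 0.639, -0.306, 0.635]
force: [-0.3, 0.1, -1.1]
finger_gap: 0.445
```

```bash
python3 - <<'E'
from h import *
yaw=np.deg2rad(38.75)
d=snap("wrist","w6");d=snap("scene");crop(d,200,150,360,270,"c6",5)
go(([.5967,-.3070,.021],yaw))
E
```

```text
t 5.35 tcp [ 0.597  -0.3081  0.0653] yaw 0.674 q [-0.64  0.79  1.42 -0.    0.93 -1.32] F [-0.4  0.  -1. ] gap 38.2 tilt 0.003
row [1.77, 0.02, -0.04] [-0.03, -0.03, 0.01]
```

View pics/w6.png

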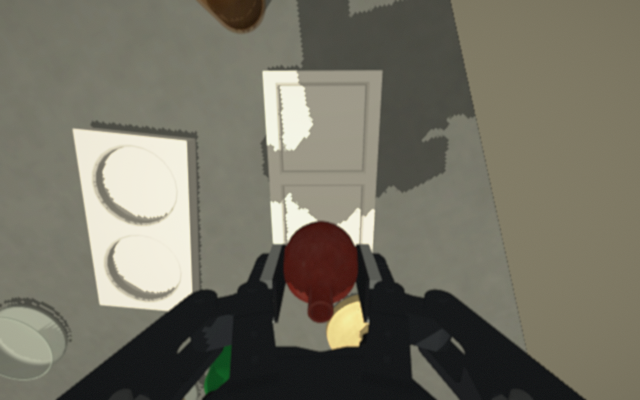

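View pics/c6.png

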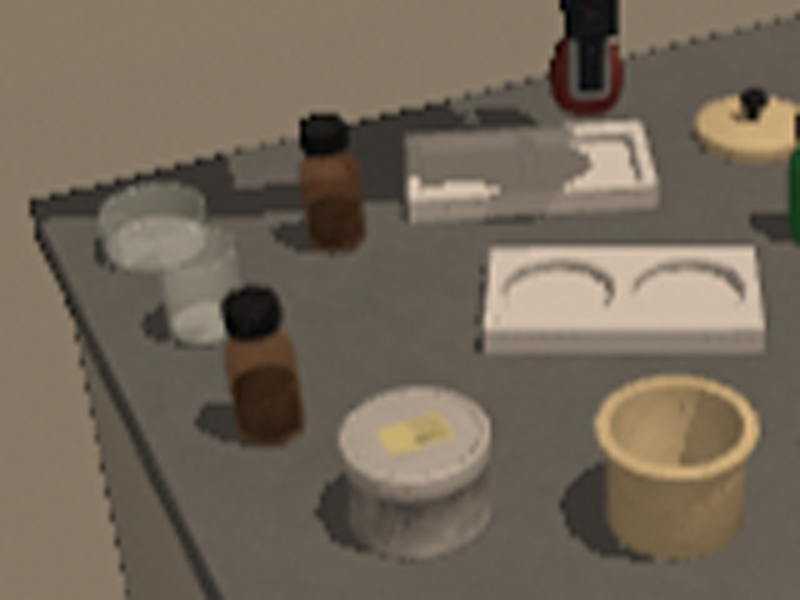

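Call:
carry_out --commands '[[[0.5,0,-0.05,0,0,0,30],[1,0,-0.05,0,0,0,30],[1.4,0,-0.05,0,0,0,30],[1.65,0,-0.05,0,0,0,30],[1.73,0,-0.05,0,0,0,30]]]'

```text
t: 5.85
tcp_pos: [0.597, -0.307, 0.022]
tool_rot: [0.307, 0.638, -0.306, 0.637]
force: [0.1, 0.6, -0.3]
finger_gap: 0.444
```

```bash
python3 - <<'E'
from h import *
d=snap("wrist","w7")
go(([.5967,-.3070,.021],np.deg2rad(38.75)))
E
```

```text
t 5.90 tcp [ 0.5972 -0.3071  0.0222] yaw 0.674 q [-0.64  0.85  1.44  0.    0.86 -1.32] F [-0.1 -0.9  0.4] gap 37.6 tilt 0.001
row [0.05, -0.01, -0.01] [-0.02, -0.02, 0.0]
```

View pics/w7.png

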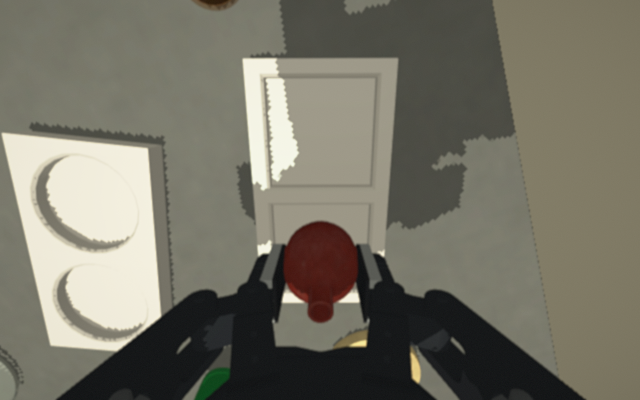

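Call:
carry_out --commands '[[[0.05,0,0,0,0,0,30],[0.07,0,0,0,0,0,30],[0.07,0,0,0,0,0,44],[0.07,0,0,0,0,0,56],[0.07,0,0,0,0,0,62]]]'

```text
t: 6.4
tcp_pos: [0.5978, -0.3075, 0.0218]
tool_rot: [0.306, 0.637, -0.306, 0.637]
force: [-0.2, 0.6, -0.1]
finger_gap: 0.724
```

Call:
carry_out --commands '[[[0,0,0,0,0,0,62],[-0.6,0,0,0,0,0,62],[-1.6,0,0,0,0,0,62],[-3,0,0,0,0,0,62],[-4.4,0,0,0,0,0,62]]]'

```text
t: 6.9
tcp_pos: [0.5974, -0.3073, 0.1333]
tool_rot: [0.306, 0.637, -0.306, 0.637]
force: [-0.2, -0.9, -0.2]
finger_gap: 0.723
```

```bash
python3 - <<'E'
from h import *
d=snap("wrist","w8")
go(([.4665,-.229,.14],.567),([.4665,-.229,.02],.567))
E
```

```text
t 6.95 tcp [ 0.6009 -0.3097  0.1405] yaw 0.675 q [-0.64  0.69  1.38 -0.    1.05 -1.32] F [ 0.3 -0.9  3.7] gap 62.1 tilt 0.012
row [-0.06, -2.18, -5.88] [1.23, 0.13, -0.04]
row [4.74, -2.2, -5.93] [1.23, 0.13, -0.04]
```

View pics/w8.png

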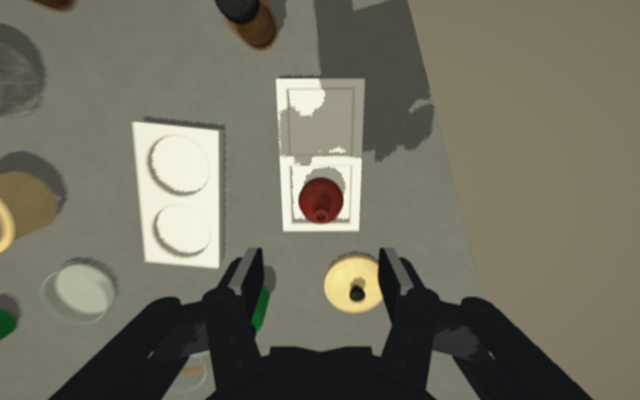

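Call:
carry_out --commands '[[[0,-0.4,-1.2,0.2,0,0,62],[0,-1,-2.8,0.6,0,0,62],[0,-1.6,-4.4,1,0,0,62],[0,-2.1,-5.6,1.2,0,0,62],[0.5,-2.2,-5.9,1.2,0,0,62]]]'

```text
t: 7.45
tcp_pos: [0.4595, -0.2242, 0.1208]
tool_rot: [0.339, 0.621, -0.339, 0.62]
force: [-0.3, 0.9, -0.1]
finger_gap: 0.722
```

```bash
python3 - <<'E'
from h import *
d=snap("wrist")
go()
d=snap("wrist","w9")
go(([.4665,-.229,.14],.567),([.4665,-.229,.02],.567))
E
```

```text
t 7.50 tcp [ 0.4588 -0.2237  0.1187] yaw 0.570 q [-0.67  0.55  1.82 -0.    0.78 -1.24] F [-1.3  1.1 -1.2] gap 62.2 tilt 0.005
t 7.55 tcp [ 0.4606 -0.225   0.1191] yaw 0.570 q [-0.67  0.55  1.81  0.    0.78 -1.24] F [-0.6 -0.1 -0.8] gap 62.0 tilt 0.003
row [-0.84, 0.11, 0.26] [0.03, -0.03, 0.01]
row [3.96, 0.12, 0.27] [0.03, -0.03, 0.01]
```

View pics/w9.png

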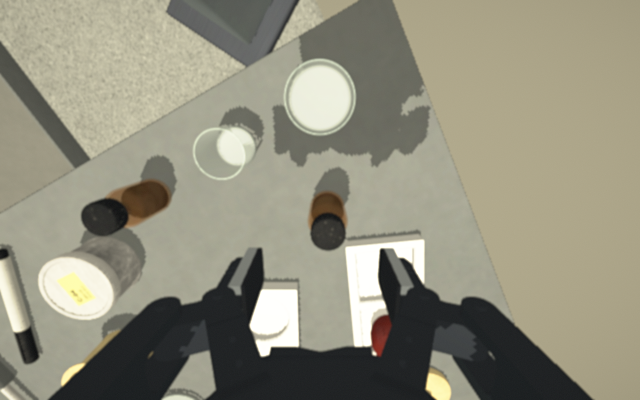

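```bash
python3 - <<'E'
from h import *
w=snap("wrist")
x0,y0,x1,y1=300,205,355,260; im=w["image"][y0:y1,x0:x1].astype(int); m=(im.max(2)<45).astype(np.uint8)
n,l,st,ce=cv2.connectedComponentsWithStats(m); i=1+np.argmax(st[1:,4]); print(ce[i]+[x0,y0],st[i],plane(w,ce[i]+[x0,y0],.072))
go(([.4665,-.229,.07],.567),([.4665,-.229,.02],.567))
E
```

```text
[326.10909091 215.72121212] [ 11   6  31  15 165] [[ 0.46025003 -0.21696696  0.072     ]]
t 7.60 tcp [ 0.4624 -0.2264  0.1196] yaw 0.569 q [-0.67  0.55  1.81  0.    0.78 -1.24] F [ 1.  -0.7  0.9] gap 61.9 tilt 0.000
row [1.98, 0.08, 0.17] [0.03, 0.0, -0.0]
row [3.98, 0.08, 0.17] [0.03, 0.0, -0.0]
```

Call:
carry_out --commands '[[[0.8,0.08,0.15,0,0,0,62],[1.8,0.08,0.15,0,0,0,62],[2.8,0.08,0.15,0,0,0,62],[3.6,0.08,0.15,0,0,0,62],[3.95,0.08,0.15,0,0,0,62]]]'

```text
t: 8.1
tcp_pos: [0.4673, -0.2295, 0.0191]
tool_rot: [0.339, 0.62, -0.339, 0.62]
force: [-0.5, -0.3, 0.8]
finger_gap: 0.729
```

```bash
python3 - <<'E'
from h import *
go(([.4665,-.229,.02],.567))
d=snap("wrist","w10")
E
```

```text
t 8.10 tcp [ 0.4673 -0.2295  0.0191] yaw 0.570 q [-0.67  0.74  1.84  0.    0.56 -1.24] F [-0.5 -0.3  0.8] gap 62.2 tilt 0.000
row [-0.04, -0.02, -0.03] [0.03, 0.0, -0.0]
```

View pics/w10.png

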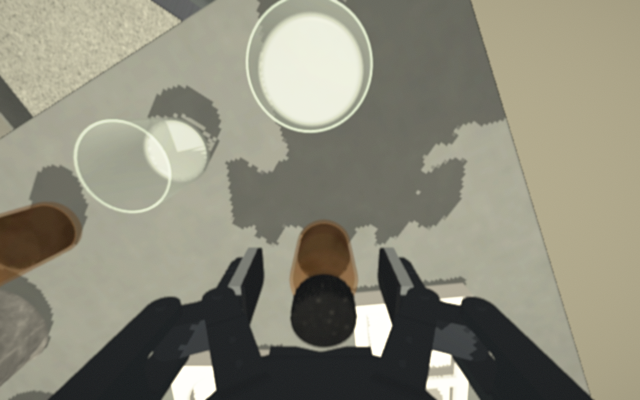

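Call:
carry_out --commands '[[[0,0,0,0,0,0,22],[0,0,0,0,0,0,22],[0,0,0,0,0,0,22],[0,0,0,0,0,0,22],[-0.3,0,0,0,0,0,22]]]' --force 35

```text
t: 8.65
tcp_pos: [0.466, -0.2284, 0.028]
tool_rot: [0.339, 0.621, -0.339, 0.62]
force: [0.4, 0.8, 0.3]
finger_gap: 0.37
```

```bash
python3 - <<'E'
from h import *
go(([.5553,-.2556,.13],np.deg2rad(38.75)),([.5553,-.2556,.026],np.deg2rad(38.75)))
E
```

```text
t 8.65 tcp [ 0.466  -0.2284  0.028 ] yaw 0.570 q [-0.67  0.72  1.84 -0.    0.58 -1.24] F [0.4 0.8 0.3] gap 31.6 tilt 0.001
row [-4.08, 2.42, 2.84] [-1.22, -0.01, 0.0]
row [0.08, 2.42, 2.84] [-1.22, -0.01, 0.0]
```

Call:
carry_out --commands '[[[-1.2,0,0,0,0,0,22],[-2.4,0.6,0.7,-0.3,0,0,22],[-2.8,1.4,1.6,-0.7,0,0,22],[-2.6,2.1,2.5,-1.1,0,0,22],[-2,2.42,2.84,-1.2,0,0,22]]]'

```text
t: 9.15
tcp_pos: [0.5598, -0.2582, 0.0808]
tool_rot: [0.306, 0.634, -0.307, 0.641]
force: [0.5, -0.4, -0.1]
finger_gap: 0.364
```

Call:
carry_out --commands '[[[0,0,0,0,0,0,22],[0,0,0,0,0,0,22],[0.3,0,0,0,0,0,22],[0.6,0,0,0,0,0,22],[0.9,0,0,0,0,0,22]]]'

```text
t: 9.65
tcp_pos: [0.5548, -0.2555, 0.0548]
tool_rot: [0.307, 0.637, -0.307, 0.637]
force: [-0.2, 0.7, -0.7]
finger_gap: 0.369
```

```bash
python3 - <<'E'
from h import *
d=snap("wrist","w11")
d=snap("scene");crop(d,200,150,360,270,"c11",5)
go(([.5553,-.2556,.026],np.deg2rad(38.75)))
E
```

```text
t 9.75 tcp [ 0.5542 -0.2551  0.0539] yaw 0.674 q [-0.61  0.75  1.6  -0.    0.8  -1.29] F [-1.  -0.  -0.1] gap 30.8 tilt 0.003
row [1.11, 0.02, 0.05] [-0.03, -0.03, 0.01]
```

View pics/w11.png

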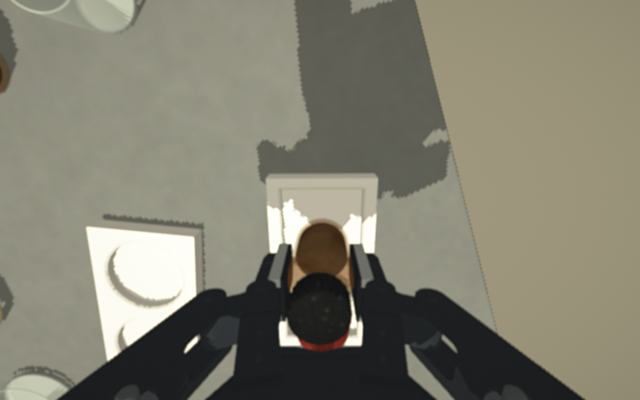

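View pics/c11.png

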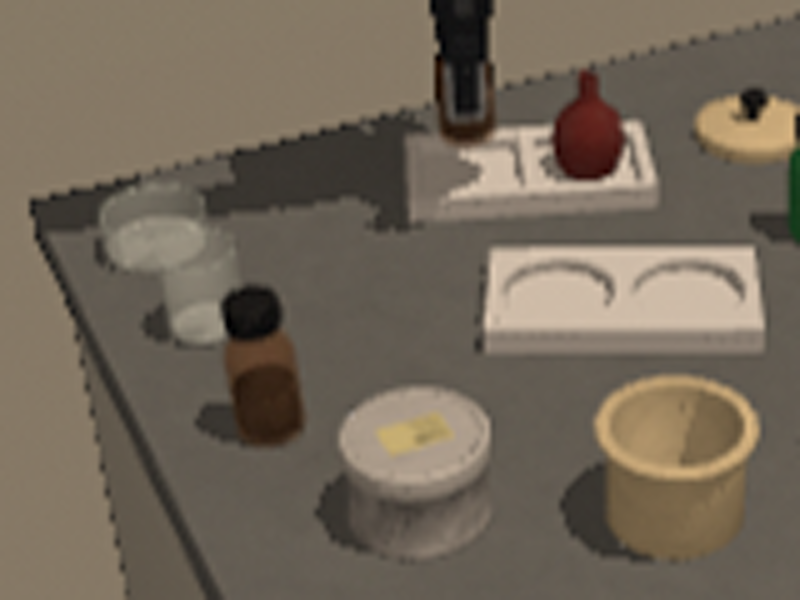

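Call:
carry_out --commands '[[[0.5,0,0.05,0,0,0,22],[0.9,0,0.05,0,0,0,22],[1.08,0,0.05,0,0,0,22],[1.1,0,0.05,0,0,0,22],[1.1,0,0.05,0,0,0,22]]]'

```text
t: 10.25
tcp_pos: [0.5559, -0.2565, 0.0275]
tool_rot: [0.306, 0.638, -0.306, 0.637]
force: [-0.4, 1.2, 1.2]
finger_gap: 0.37
```

```bash
python3 - <<'E'
from h import *
go(([.5553,-.2556,.025],np.deg2rad(38.75)))
E
```

```text
t 10.25 tcp [ 0.5559 -0.2565  0.0275] yaw 0.674 q [-0.61  0.79  1.6  -0.    0.75 -1.29] F [-0.4  1.2  1.2] gap 31.6 tilt 0.001
row [0.1, 0.0, -0.04] [-0.02, -0.01, 0.0]
```

Call:
carry_out --commands '[[[0.06,0,0,0,0,0,22],[0.06,0,0,0,0,0,22],[0.06,0,0,0,0,0,36],[0.06,0,0,0,0,0,50],[0.06,0,0,0,0,0,60]]]'

```text
t: 10.75
tcp_pos: [0.5563, -0.2568, 0.0259]
tool_rot: [0.306, 0.637, -0.306, 0.637]
force: [0.0, -0.3, 0.5]
finger_gap: 0.7
```

Call:
carry_out --commands '[[[0,0,0,0,0,0,60],[-0.6,0,0,0,0,0,60],[-1.6,0,0,0,0,0,60],[-3,0,0,0,0,0,60],[-4.4,0,0,0,0,0,60]]]'

```text
t: 11.25
tcp_pos: [0.556, -0.2566, 0.1379]
tool_rot: [0.306, 0.637, -0.306, 0.637]
force: [-0.5, -1.2, 0.6]
finger_gap: 0.702
```

```bash
python3 - <<'E'
from h import *
d=snap("wrist","w12")
go(([.327,-.305,.14],.567),([.327,-.305,.02],.567),([.3695,-.2255,.14],0))
E
```

```text
t 11.30 tcp [ 0.5595 -0.2587  0.1444] yaw 0.675 q [-0.61  0.62  1.54  0.    0.97 -1.29] F [1.  0.3 3.3] gap 60.4 tilt 0.011
row [0.1, -8.42, -4.36] [1.23, 0.12, -0.04]
row [4.9, -8.43, -4.42] [1.23, 0.12, -0.04]
row [0.1, -5.1, -5.79] [7.73, 0.11, -0.08]
```

View pics/w12.png

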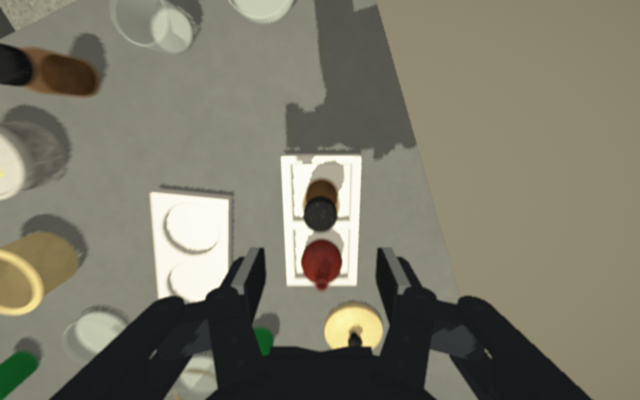

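Call:
carry_out --commands '[[[0,-1.2,-0.6,0.2,0,0,60],[0,-2.9,-1.5,0.5,0,0,60],[0,-4.6,-2.4,0.8,0,0,60],[0,-6.3,-3.3,1.1,0,0,60],[0,-7.8,-4,1.2,0,0,60]]]'

```text
t: 11.8
tcp_pos: [0.3395, -0.3001, 0.1371]
tool_rot: [0.339, 0.62, -0.34, 0.62]
force: [-0.4, -1.3, 0.2]
finger_gap: 0.702
```

Call:
carry_out --commands '[[[0,-0.6,-0.3,0,0,0,60],[0.2,-0.7,-0.4,0,0,0,60],[0.2,-0.7,-0.4,0,0,0,60],[0.2,-0.7,-0.4,0,0,0,60],[0.2,-0.7,-0.4,0,0,0,60]]]'

```text
t: 12.3
tcp_pos: [0.3225, -0.3015, 0.1313]
tool_rot: [0.339, 0.62, -0.339, 0.621]
force: [0.4, -0.4, 0.2]
finger_gap: 0.707
```

```bash
python3 - <<'E'
from h import *
d=snap("wrist","w13")
print("cap",plane(d,(320,230),.074))
go(([.327,-.305,.14],.567),([.327,-.305,.02],.567))
print(proj(d,[[.327,-.305,.074],[.327,-.305,0]]))
E
```

```text
cap [[ 0.32702742 -0.30893491  0.074     ]]
t 12.35 tcp [ 0.3224 -0.3014  0.1313] yaw 0.571 q [-1.01  0.46  1.98  0.    0.7  -1.58] F [0.4 0.9 0.5] gap 60.0 tilt 0.001
row [-0.35, 0.08, 0.22] [0.05, 0.01, -0.0]
row [4.45, 0.08, 0.22] [0.05, 0.01, -0.0]
[[322.80090242 225.92907959]
 [322.14667316 196.59240175]]
```

View pics/w13.png

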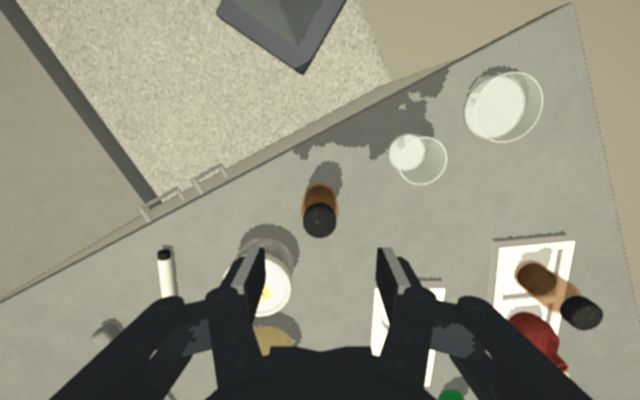

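```bash
python3 - <<'E'
from h import *
d=snap("wrist"); crop(d,280,160,360,250,"w13c",6)
for uv in ((320,219),(320,222)): print("cap",plane(d,uv,.074))
print((proj(d,[[.327,-.305,.074],[.327,-.305,0],[.325,-.3025,.074],[.325,-.3025,0]])-[280,160])*6)
E
```

```text
cap [[ 0.32209544 -0.30129881  0.074     ]]
cap [[ 0.32339603 -0.30332521  0.074     ]]
[[257.01518208 396.88063086]
 [253.05407301 220.64416238]
 [254.42119365 373.28161372]
 [251.0877646  202.26638113]]
```

View pics/w13c.png

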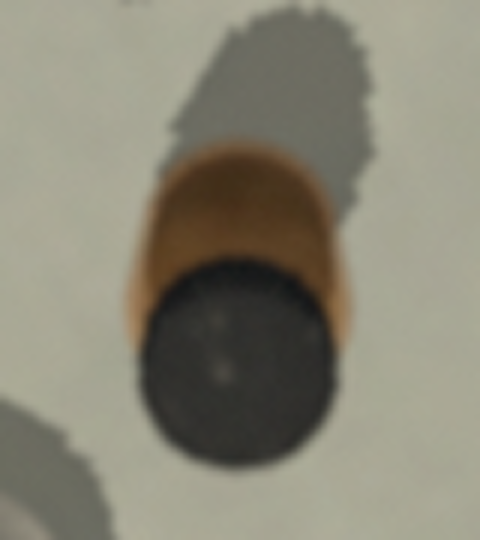

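Call:
carry_out --commands '[[[1,0,0.08,0,0,0,60],[2,0,0.08,0,0,0,60],[3.2,0,0.08,0,0,0,60],[4,0,0.08,0,0,0,60],[4.4,0,0.08,0,0,0,60]]]'

```text
t: 12.9
tcp_pos: [0.3226, -0.3024, 0.0196]
tool_rot: [0.34, 0.621, -0.339, 0.62]
force: [-0.4, -0.1, 0.6]
finger_gap: 0.703
```

```bash
python3 - <<'E'
from h import *
go(([.3235,-.303,.02],.567))
d=snap("wrist","w14")
E
```

```text
t 12.90 tcp [ 0.3226 -0.3024  0.0196] yaw 0.570 q [-1.01  0.71  2.04  0.    0.4  -1.58] F [-0.4 -0.1  0.6] gap 60.0 tilt 0.002
row [-0.02, 0.02, 0.04] [0.04, -0.03, -0.0]
```

View pics/w14.png

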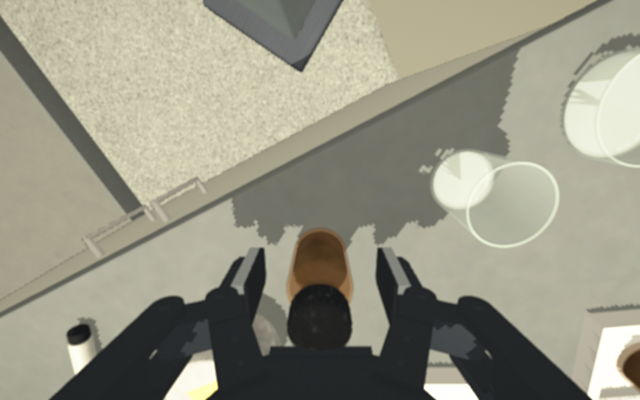

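Call:
carry_out --commands '[[[0,0,0.08,0,0,0,50],[0,0,0.08,0,0,0,22],[0,0,0.08,0,0,0,22],[0,0,0.08,0,0,0,22],[0,0,0.08,0,0,0,22]]]' --force 35

```text
t: 13.45
tcp_pos: [0.3241, -0.3056, 0.0222]
tool_rot: [0.339, 0.619, -0.34, 0.621]
force: [-0.3, 0.0, 6.9]
finger_gap: 0.366
```

```bash
python3 - <<'E'
from h import *
a=np.deg2rad(-57.5);u=np.array([np.cos(a),np.sin(a)])*.033; c=np.array([.4955,-.3951])
print("rdA",c-u,"rdB",c+u)
go(([*(c+u),.13],.567),([*(c+u),.026],.567))
E
```

```text
rdA [ 0.47776911 -0.36726808] rdB [ 0.51323089 -0.42293192]
t 13.45 tcp [ 0.3241 -0.3056  0.0222] yaw 0.569 q [-1.01  0.7   2.03  0.    0.41 -1.58] F [-0.3  0.   6.9] gap 31.2 tilt 0.003
row [-4.29, 3.84, 8.05] [0.03, 0.03, -0.0]
row [-0.13, 3.84, 8.03] [0.03, 0.03, -0.0]
```

Call:
carry_out --commands '[[[-1,0,0,0,0,0,22],[-2.6,0.3,0.6,0,0,0,22],[-4,1,2,0,0,0,22],[-4.2,1.7,3.6,0,0,0,22],[-4.2,2.5,5.3,0,0,0,22]]]'

```text
t: 13.95
tcp_pos: [0.4492, -0.384, 0.1292]
tool_rot: [0.339, 0.619, -0.34, 0.622]
force: [0.7, -1.2, -0.3]
finger_gap: 0.367
```

Call:
carry_out --commands '[[[0,0.6,1.3,0,0,0,22],[0,1.2,2.5,0,0,0,22],[0.5,1.35,2.75,0,0,0,22],[1.5,1.35,2.75,0,0,0,22],[2.5,1.35,2.75,0,0,0,22]]]'

```text
t: 14.45
tcp_pos: [0.5125, -0.4215, 0.0627]
tool_rot: [0.339, 0.621, -0.339, 0.62]
force: [0.3, 0.2, -0.0]
finger_gap: 0.368
```

```bash
python3 - <<'E'
from h import *
d=snap("wrist","w15")
d=snap("scene");crop(d,200,150,360,270,"c15",5)
go(([.5132,-.4229,.05],.567),([.5132,-.4229,.028],.567))
E
```

```text
t 14.55 tcp [ 0.5098 -0.4188  0.0593] yaw 0.570 q [-0.86  0.79  1.45 -0.    0.91 -1.43] F [-0.1  1.  -1.2] gap 31.4 tilt 0.011
row [0.37, 0.03, 0.21] [0.03, -0.12, 0.02]
row [1.25, 0.03, 0.22] [0.03, -0.12, 0.02]
```

View pics/w15.png

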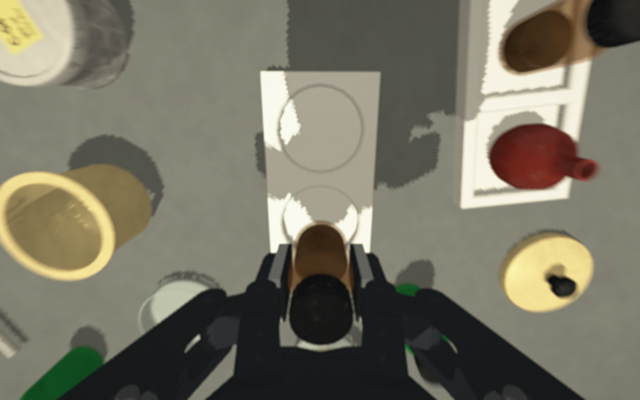

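View pics/c15.png

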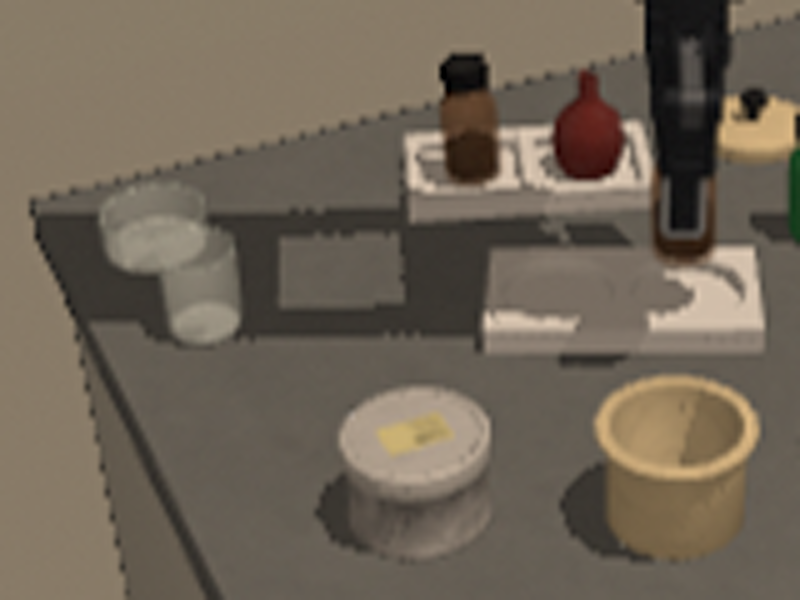

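```bash
python3 - <<'E'
from h import *
w=np.load("w2.npy",allow_pickle=True).item()
g=plane(w,(399,95),.074)[0]; print("green cap",g, "base",plane(w,(387,95),0.0))
M=down(.567); print("rel jaw,z", M.T@(g-[.5132,-.4229,.074]))
g=plane(w,(434,129),0.003)[0]; print("dish3",g,M.T@(g-[.5132,-.4229,.003]))
go(([.5132,-.4229,.028],.567))
E
```

```text
green cap [ 0.60962985 -0.4447261   0.074     ] base [[ 0.61219753 -0.44364403  0.        ]]
rel jaw,z [-1.38777878e-17  6.96172439e-02  7.02035182e-02]
dish3 [ 0.58635298 -0.53683154  0.003     ] [-2.60208521e-18  5.12637572e-04  1.35393843e-01]
t 14.55 tcp [ 0.5098 -0.4188  0.0593] yaw 0.570 q [-0.86  0.79  1.45 -0.    0.91 -1.43] F [-0.1  1.  -1.2] gap 31.4 tilt 0.011
row [1.25, 0.03, 0.22] [0.03, -0.12, 0.02]
```

Call:
carry_out --commands '[[[0.3,0,0.15,0,0,0,22],[0.6,0,0.15,0,0,0,22],[0.9,0,0.15,0,0,0,22],[1.1,0,0.15,0,0,0,22],[1.1,0,0.15,0,0,0,22]]]'

```text
t: 15.05
tcp_pos: [0.5147, -0.4251, 0.0357]
tool_rot: [0.34, 0.621, -0.339, 0.62]
force: [-0.4, -0.2, -0.6]
finger_gap: 0.368
```

```bash
python3 - <<'E'
from h import *
go(([.5132,-.4229,.028],.567))
E
```

```text
t 15.05 tcp [ 0.5147 -0.4251  0.0357] yaw 0.570 q [-0.86  0.83  1.44  0.    0.87 -1.43] F [-0.4 -0.2 -0.6] gap 31.4 tilt 0.001
row [0.31, -0.0, -0.11] [0.03, -0.01, 0.0]
```

Call:
carry_out --commands '[[[0.15,0,-0.1,0,0,0,22],[0.25,0,-0.1,0,0,0,22],[0.3,0,-0.1,0,0,0,22],[0.3,0,-0.1,0,0,0,22],[0.3,0,-0.1,0,0,0,22]]]'

```text
t: 15.55
tcp_pos: [0.5139, -0.4235, 0.0289]
tool_rot: [0.339, 0.62, -0.339, 0.62]
force: [0.3, 0.2, -0.4]
finger_gap: 0.369
```

```bash
python3 - <<'E'
from h import *
go(([.5132,-.4229,.027],.567))
E
```

```text
t 15.55 tcp [ 0.5139 -0.4235  0.0289] yaw 0.570 q [-0.86  0.84  1.45 -0.    0.85 -1.43] F [ 0.3  0.2 -0.4] gap 31.5 tilt 0.000
row [0.07, -0.01, -0.04] [0.03, 0.0, -0.0]
```

Call:
carry_out --commands '[[[0.06,0,0,0,0,0,22],[0.06,0,0,0,0,0,22],[0.06,0,0,0,0,0,36],[0.06,0,0,0,0,0,50],[0.06,0,0,0,0,0,60]]]'

```text
t: 16.05
tcp_pos: [0.5137, -0.4233, 0.027]
tool_rot: [0.339, 0.62, -0.339, 0.62]
force: [-0.4, -0.6, -0.2]
finger_gap: 0.698
```

Call:
carry_out --commands '[[[0,0,0,0,0,0,60],[-0.6,0,0,0,0,0,60],[-1.6,0,0,0,0,0,60],[-3,0,0,0,0,0,60],[-4.4,0,0,0,0,0,60]]]'

```text
t: 16.55
tcp_pos: [0.5136, -0.4232, 0.139]
tool_rot: [0.339, 0.62, -0.339, 0.62]
force: [0.2, -0.7, 0.2]
finger_gap: 0.709
```

```bash
python3 - <<'E'
from h import *
d=snap("wrist","w16")
go(([.3695,-.2255,.14],0))
E
```

```text
t 16.60 tcp [ 0.5166 -0.4263  0.1461] yaw 0.570 q [-0.86  0.68  1.4   0.    1.05 -1.43] F [ 1.4 -0.8  2.8] gap 59.8 tilt 0.012
row [0.13, -0.62, -9.94] [6.53, 0.13, -0.06]
```

View pics/w16.png

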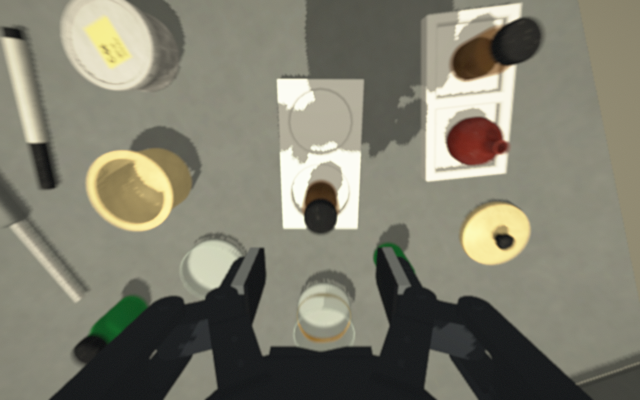

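Call:
carry_out --commands '[[[0.1,-0.1,-1.4,0.9,0,0,66],[0.1,-0.2,-3.3,2.2,0,0,66],[0.1,-0.3,-5.2,3.5,0,0,66],[0.1,-0.4,-7,4.8,0,0,66],[0.1,-0.5,-8.7,6,0,0,66]]]'

```text
t: 17.1
tcp_pos: [0.3848, -0.2455, 0.1357]
tool_rot: [0.49, 0.51, -0.49, 0.511]
force: [0.1, -0.4, -0.8]
finger_gap: 0.769
```

```bash
python3 - <<'E'
from h import *
go(([.3695,-.2255,.14],0))
E
```

```text
t 17.10 tcp [ 0.3848 -0.2455  0.1357] yaw 0.041 q [-0.81  0.47  1.94  0.    0.73 -0.85] F [ 0.1 -0.4 -0.8] gap 65.7 tilt 0.001
row [-0.17, -0.58, -0.82] [0.48, 0.01, -0.01]
```

Call:
carry_out --commands '[[[-0.1,-0.5,-0.7,0.4,0,0,66],[-0.1,-0.55,-0.75,0.4,0,0,66],[-0.1,-0.55,-0.75,0.4,0,0,66],[-0.1,-0.55,-0.75,0.4,0,0,66],[-0.1,-0.55,-0.75,0.4,0,0,66]]]'

```text
t: 17.6
tcp_pos: [0.3727, -0.2306, 0.1374]
tool_rot: [0.497, 0.502, -0.497, 0.504]
force: [0.2, 0.1, -0.7]
finger_gap: 0.771
```

```bash
python3 - <<'E'
from h import *
go(([.3695,-.2255,.013],0))
d=snap("wrist"); crop(d,180,80,480,300,"w17",2.6)
np.save("w17.npy",d,allow_pickle=True)
E
```

```text
t 17.60 tcp [ 0.3727 -0.2306  0.1374] yaw 0.011 q [-0.81  0.45  1.98 -0.    0.71 -0.82] F [ 0.2  0.1 -0.7] gap 65.9 tilt 0.002
row [4.98, -0.13, -0.22] [0.13, 0.02, -0.02]
```

View pics/w17.png

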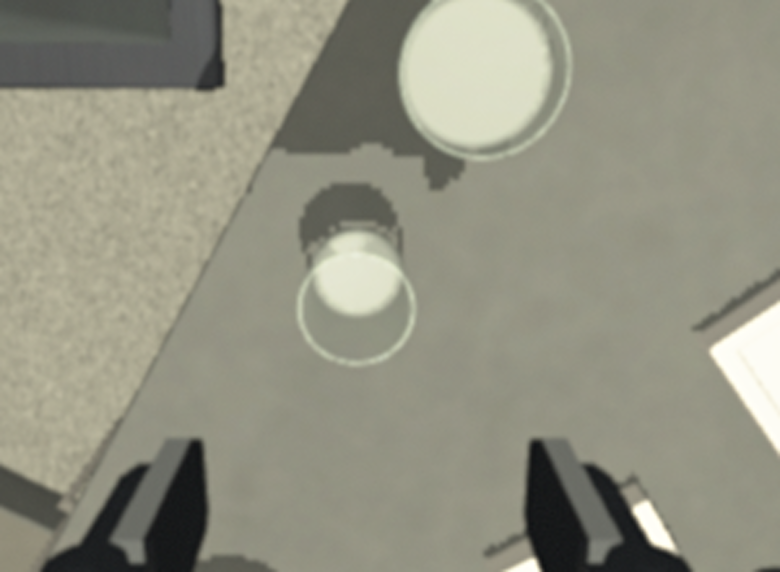

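```bash
python3 - <<'E'
from h import *
d=np.load("w17.npy",allow_pickle=True).item()
f=lambda x,y:(180+x/2.6,80+y/2.6)
print("rim",plane(d,f(356,308),.048),"floor",plane(d,f(357,274),.003),"dish rim",plane(d,f(485,72),.024),"dish floor",plane(d,f(476,75),.003))
go(([.3695,-.2255,.013],0))
E
```

```text
rim [[ 0.37008681 -0.22451939  0.048     ]] floor [[ 0.37005608 -0.22523578  0.003     ]] dish rim [[ 0.41128341 -0.15125907  0.024     ]] dish floor [[ 0.41143855 -0.15232483  0.003     ]]
t 17.65 tcp [ 0.3724 -0.2303  0.1373] yaw 0.011 q [-0.81  0.45  1.98 -0.    0.71 -0.82] F [-0.6 -0.2  0.2] gap 65.8 tilt 0.002
row [4.97, -0.12, -0.2] [0.12, 0.01, -0.01]
```

Call:
carry_out --commands '[[[1.2,-0.1,-0.21,0.1,0,0,66],[2.4,-0.1,-0.21,0.1,0,0,66],[3.6,-0.1,-0.21,0.1,0,0,66],[4.5,-0.1,-0.21,0.1,0,0,66],[4.9,-0.1,-0.21,0.1,0,0,66]]]'

```text
t: 18.15
tcp_pos: [0.3687, -0.2238, 0.0127]
tool_rot: [0.499, 0.501, -0.499, 0.5]
force: [0.2, 0.0, -0.0]
finger_gap: 0.771
```

```bash
python3 - <<'E'
from h import *
d=snap("wrist","w18")
go(([.370,-.225,.013],0))
E
```

```text
t 18.20 tcp [ 0.3685 -0.2236  0.0123] yaw 0.002 q [-0.81  0.72  2.07  0.    0.36 -0.81] F [-0.7  0.2 -0.1] gap 65.7 tilt 0.003
row [-0.03, 0.06, 0.06] [0.02, -0.03, 0.03]
```

View pics/w18.png

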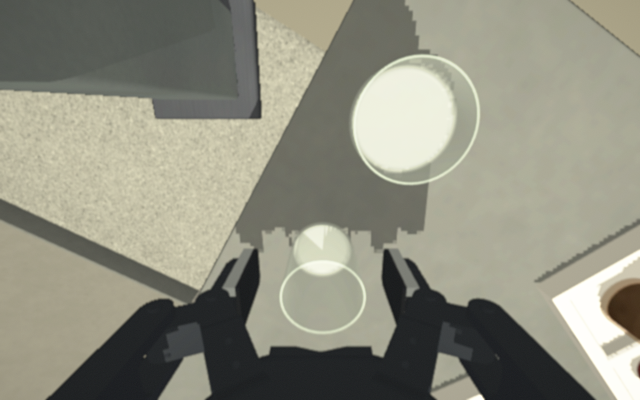

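Call:
carry_out --commands '[[[-0.05,0.05,0.05,0,0,0,50],[-0.05,0.05,0.05,0,0,0,28],[-0.05,0.05,0.05,0,0,0,28],[-0.05,0.05,0.05,0,0,0,28],[-0.05,0.05,0.05,0,0,0,28]]]' --force 25

```text
t: 18.7
tcp_pos: [0.3705, -0.2254, 0.0168]
tool_rot: [0.499, 0.5, -0.499, 0.501]
force: [0.6, 0.2, 4.2]
finger_gap: 0.432
```

```bash
python3 - <<'E'
from h import *
go(([.4778,-.3673,.12],.567),([.4778,-.3673,.05],.567))
E
```

```text
t 18.70 tcp [ 0.3705 -0.2254  0.0168] yaw 0.002 q [-0.81  0.71  2.06 -0.    0.37 -0.81] F [0.6 0.2 4.2] gap 36.9 tilt 0.002
row [-4.11, 4.28, 5.69] [-6.47, 0.02, -0.01]
row [-1.31, 4.28, 5.69] [-6.47, 0.02, -0.01]
```

Call:
carry_out --commands '[[[-1.2,0,0,0,0,0,28],[-3,0.4,0.5,-0.8,0,0,28],[-4.1,1.3,1.7,-2.3,0,0,28],[-4.1,2.3,3,-3.9,0,0,28],[-4.1,3.4,4.5,-5.5,0,0,28]]]'

```text
t: 19.2
tcp_pos: [0.4561, -0.3377, 0.1205]
tool_rot: [0.364, 0.605, -0.364, 0.607]
force: [0.7, -0.3, -0.9]
finger_gap: 0.431
```

```bash
python3 - <<'E'
from h import *
go(([.4778,-.3673,.12],.567),([.4778,-.3673,.05],.567))
E
```

```text
t 19.20 tcp [ 0.4561 -0.3377  0.1205] yaw 0.489 q [-0.83  0.6   1.68  0.    0.86 -1.32] F [ 0.7 -0.3 -0.9] gap 36.8 tilt 0.002
row [0.02, 0.21, 1.45] [-0.9, 0.02, -0.01]
row [2.82, 0.21, 1.45] [-0.9, 0.02, -0.01]
```

Call:
carry_out --commands '[[[0,0.15,0.9,-0.6,0,0,28],[0.2,0.2,1.3,-0.9,0,0,28],[1,0.2,1.4,-0.9,0,0,28],[2,0.2,1.4,-0.9,0,0,28],[2.8,0.2,1.4,-0.9,0,0,28]]]'

```text
t: 19.7
tcp_pos: [0.4744, -0.3639, 0.0468]
tool_rot: [0.343, 0.62, -0.342, 0.617]
force: [-0.5, 0.3, -0.7]
finger_gap: 0.43
```

```bash
python3 - <<'E'
from h import *
d=snap("wrist","w19")
go(([.4778,-.3673,.023],.567))
E
```

```text
t 19.75 tcp [ 0.4729 -0.3623  0.0438] yaw 0.561 q [-0.84  0.75  1.63  0.    0.77 -1.4 ] F [-0.   0.3 -1.8] gap 37.0 tilt 0.010
row [0.83, 0.06, 0.28] [-0.07, -0.11, 0.02]
```

View pics/w19.png

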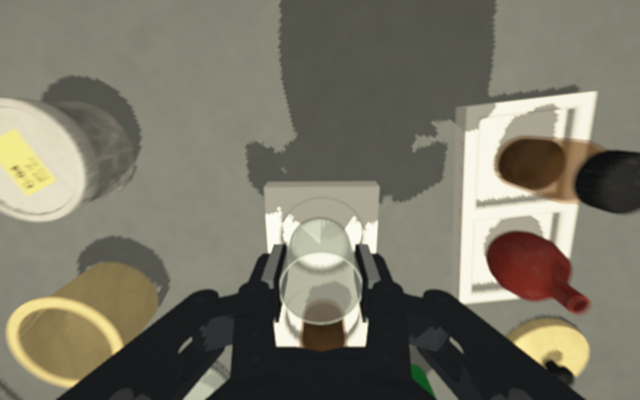

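Call:
carry_out --commands '[[[0,0.05,0.15,0,0,0,28],[0.2,0.05,0.2,0,0,0,28],[0.4,0.05,0.2,0,0,0,28],[0.5,0.05,0.2,0,0,0,28],[0.5,0.05,0.2,0,0,0,28]]]'

```text
t: 20.25
tcp_pos: [0.4796, -0.3693, 0.0361]
tool_rot: [0.342, 0.619, -0.342, 0.619]
force: [0.4, -0.1, -0.4]
finger_gap: 0.432
```

```bash
python3 - <<'E'
from h import *
go(([.4778,-.3673,.023],.567))
E
```

```text
t 20.25 tcp [ 0.4796 -0.3693  0.0361] yaw 0.561 q [-0.84  0.77  1.62  0.    0.76 -1.4 ] F [ 0.4 -0.1 -0.4] gap 36.9 tilt 0.000
row [0.52, -0.02, -0.11] [-0.07, -0.0, 0.0]
```

Call:
carry_out --commands '[[[0.2,0,-0.1,0,0,0,28],[0.4,0,-0.1,0,0,0,28],[0.5,0,-0.1,0,0,0,28],[0.52,0,-0.1,0,0,0,28],[0.52,0,-0.1,0,0,0,28]]]'

```text
t: 20.75
tcp_pos: [0.4783, -0.3671, 0.023]
tool_rot: [0.342, 0.619, -0.342, 0.619]
force: [0.0, 0.6, -0.3]
finger_gap: 0.435
```

```bash
python3 - <<'E'
from h import *
go(([.4778,-.3673,.0215],.567))
E
```

```text
t 20.75 tcp [ 0.4783 -0.3671  0.023 ] yaw 0.561 q [-0.84  0.79  1.62 -0.    0.73 -1.4 ] F [ 0.   0.6 -0.3] gap 37.1 tilt 0.000
row [0.06, -0.02, -0.0] [-0.07, -0.0, 0.0]
```

Call:
carry_out --commands '[[[0.05,0,0,0,0,0,28],[0.06,0,0,0,0,0,28],[0.06,0,0,0,0,0,40],[0.06,0,0,0,0,0,52],[0.06,0,0,0,0,0,62]]]'

```text
t: 21.25
tcp_pos: [0.4784, -0.3674, 0.0213]
tool_rot: [0.342, 0.619, -0.342, 0.619]
force: [0.2, 0.6, 0.7]
finger_gap: 0.722
```

Call:
carry_out --commands '[[[0,0,0,0,0,0,62],[-0.6,0,0,0,0,0,62],[-1.6,0,0,0,0,0,62],[-3,0,0,0,0,0,62],[-4.6,0,0,0,0,0,62]]]'

```text
t: 21.75
tcp_pos: [0.4778, -0.3667, 0.1376]
tool_rot: [0.342, 0.62, -0.342, 0.618]
force: [0.8, 0.2, 0.4]
finger_gap: 0.728
```

Call:
carry_out --commands '[[[-1,0,0,0,0,0,62],[-2.5,0,0.5,0,0,0,62],[-4,0,1,0,0,0,62],[-5,0,1.5,0,0,0,62],[-5,0,1.5,0,0,0,62]]]'

```text
t: 22.25
tcp_pos: [0.5008, -0.4024, 0.2675]
tool_rot: [0.341, 0.615, -0.344, 0.623]
force: [-0.5, -0.0, -0.5]
finger_gap: 0.724
```

Call:
carry_out --commands '[[[0,0,0,0,0,0,62],[0,0,0,0,0,0,62],[0,0,0,0,0,0,62],[0,0,0,0,0,0,62],[0,0,0,0,0,0,62]]]'

```text
t: 22.75
tcp_pos: [0.498, -0.3986, 0.2606]
tool_rot: [0.342, 0.619, -0.342, 0.618]
force: [-0.4, 0.1, 0.8]
finger_gap: 0.726
```

```bash
python3 - <<'E'
from h import *
go()
d=snap("wrist","w20");np.save("w20.npy",d,allow_pickle=True)
crop(d,200,60,470,260,"w20c",2.9)
d=snap("scene"); crop(d,200,150,360,270,"c20",5);np.save("c20.npy",d,allow_pickle=True)
E
```

```text
t 22.75 tcp [ 0.498  -0.3986  0.2606] yaw 0.561 q [-0.85  0.52  1.36  0.    1.26 -1.41] F [-0.4  0.1  0.8] gap 62.0 tilt 0.002
```

View pics/w20.png

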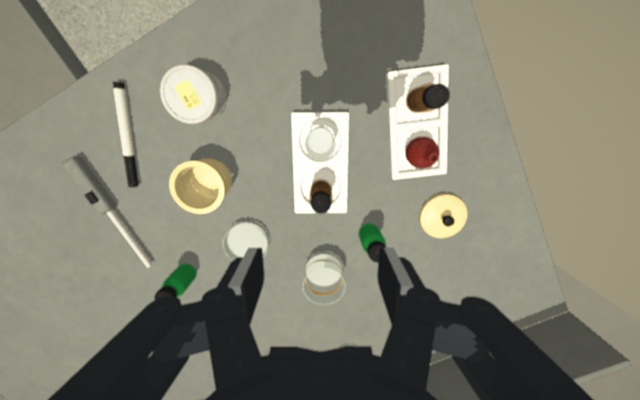

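View pics/c20.png

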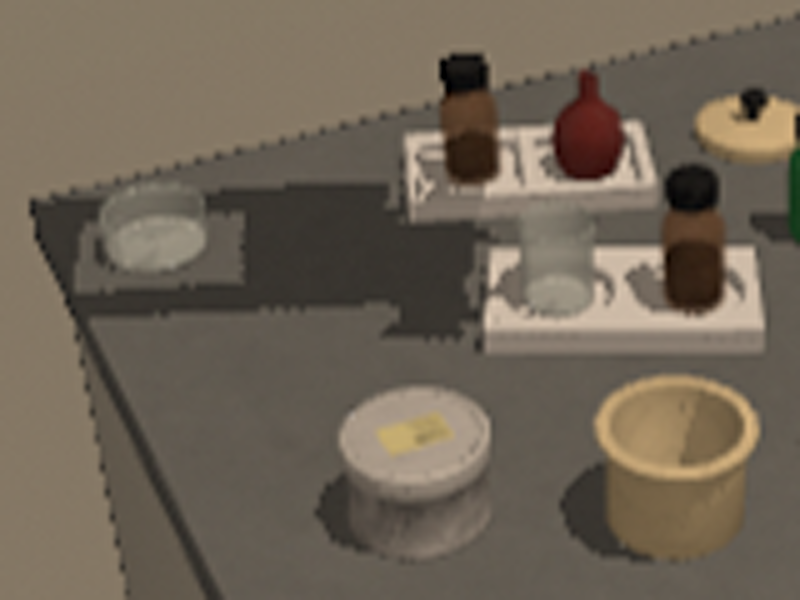

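View pics/w20c.png

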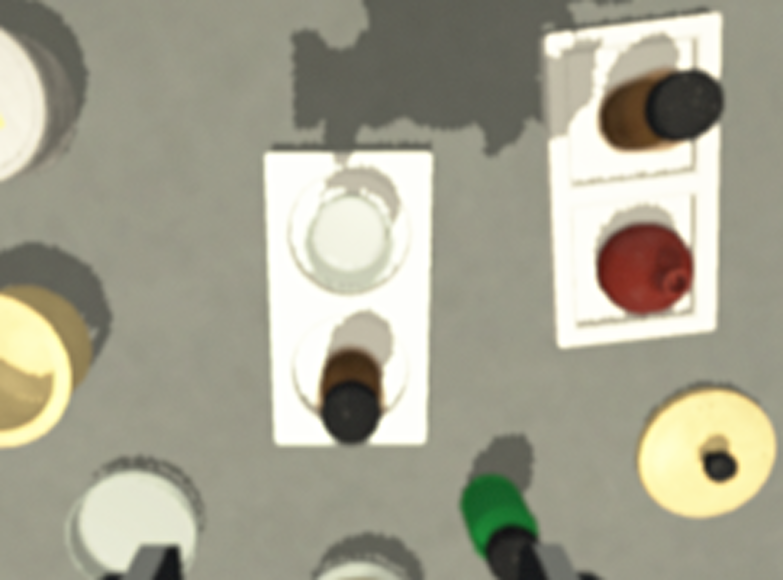

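```bash
python3 - <<'E'
from h import *
np.set_printoptions(precision=1,suppress=True)
d=np.load("w20.npy",allow_pickle=True).item(); c=np.load("c20.npy",allow_pickle=True).item()
f=lambda x,y:(200+x/2.9,60+y/2.9)
T={}
for n,q in dict(rd=[(266,151),(433,150),(427,443),(275,444)],sq=[(544,32),(720,14),(716,327),(558,347)]).items():
    P=plane(d,[f(*a) for a in q],.014)*1000; (cx,cy),sz,a=cv2.minAreaRect(P[:,:2].astype(np.float32)); 
    a=np.deg2rad(a if sz[0]>sz[1] else a+90); T[n]=(np.array([cx,cy]),a); print(n,cx,cy,sz,np.rad2deg(a))
def loc(n,t,P):
    ct,a=T[t]; v=P[0,:2]*1000-ct; print(n,t,P[0,:2]*1000,"tray xy",v@[np.cos(a),np.sin(a)],v@[-np.sin(a),np.cos(a)])
loc("vial1 cap","sq",plane(d,f(685,104),.080)); loc("vial1 base","sq",plane(d,f(629,115),.006))
loc("bulb","sq",plane(d,f(646,268),.026))
loc("vial2 cap","rd",plane(d,f(351,410),.080)); 
loc("beaker floor","rd",plane(d,f(350,235),.009)); loc("beaker rim","rd",plane(d,f(346,241),.054))
g=lambda x,y:(200+x/5,150+y/5)
loc("scene v1 cap","sq",plane(c,g(465,62),.080));loc("scene v2 cap","rd",plane(c,g(691,175),.080));loc("scene bulb tip","sq",plane(c,g(587,73),.066));loc("scene beaker floor","rd",plane(c,g(559,293),.008))
b=np.load("c2.npy",allow_pickle=True).item()
di=cv2.absdiff(c["image"],b["image"]).max(2)
for n,(x0,y0,x1,y1) in dict(tin=(266,226,300,262),cup=(318,224,352,262),dish=(219,186,243,205)).items(): print(n,"mean diff",di[y0:y1,x0:x1].mean())
E
```

```text
rd 496.098876953125 -394.5029296875 (75.66017150878906, 139.33840942382812) 122.52161026000978
sq 576.6183471679688 -280.93035888671875 (75.06721496582031, 139.43026733398438) 129.02537536621094
vial1 cap sq [ 553.2 -256.3] tray xy 33.86454233096167 2.7158802531665387
vial1 base sq [ 557.2 -256. ] tray xy 31.561635583867048 -0.5751254752280511
bulb sq [ 598.9 -307.3] tray xy -34.53332041908878 -0.7188977108555887
vial2 cap rd [ 512.6 -420.2] tray xy -30.554466948032747 -0.08040842062337236
beaker floor rd [ 479.1 -367.4] tray xy 31.977039048450553 -0.1806788014561393
beaker rim rd [ 476.3 -366.3] tray xy 34.43631406714626 1.5188044771120313
scene v1 cap sq [ 551.2 -259.7] tray xy 32.48948901698775 6.414414699152615
scene v2 cap rd [ 511.8 -424.6] tray xy -33.84871646742429 2.914235392421146
scene bulb tip sq [ 597.9 -308.6] tray xy -34.884471644296895 0.8270462885857954
scene beaker floor rd [ 479.8 -367.1] tray xy 31.850986717098195 -0.9496241715284865
tin mean diff 1.892156862745098
cup mean diff 1.8730650154798762
dish mean diff 9.967105263157896
```

```bash
python3 - <<'E'
from h import *
print(manip.sign_off()); print(manip.sense()["t"])
E
```

```text
the job is handed in; nothing more can be done
None
the job is handed in; nothing more can be done
```

Both kits are made up and the job is handed in at about 23 s of the 83 s allowed. The tray with round wells holds one amber vial and the small beaker. The tray with square wells holds the other vial and the rubber bulb.

**Placing:** In the last wrist picture all four things stand upright in their wells, within about 4 mm of the well centres. The scene camera agrees, except for the cap of the vial in the square-well tray, which it puts 6.4 mm off the centre line. The wrist view gives 2.7 mm for that cap. Both are inside the 12.5 mm limit, and I put the difference down to reading the pixel by eye.

**Height and tilt:** I did not measure these separately. They rest on how each thing looks in the pictures and on the gripper height when I let go.

**Left alone:** The tin and cup areas of the scene picture are practically unchanged from the first one. The dish area changed a little more because the arm's shadow now falls across it. It looks to be in the same place, and the wrist view just before I picked up the beaker put it within about 2 mm of the first reading.

**Hand-in:** The gripper was open and about 0.26 m above the surface, touching nothing. Sign-off reported no verdict.

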